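# Witness-mark a batch of mould inserts in the marking vise

### The job

Stand all the aluminium mould inserts from the black mat between the jaws of the marking vise, recessed side up and blue end towards the marking bar, and turn the T-handle clockwise until the rising resistance shows that every one is clamped. Only then draw the striker back by its black knob until the sear catches, let go, and press the red button to fire it at the clamped inserts. Finally slacken the vise and stand all the inserts upright in the blue tray, leaving the other things on the bench alone.

Things in the scene. Friction and masses are not known exactly. Their poses are not given: they have to be found in the camera images.
- vise: Grey marking vise bolted to the bench. Its origin is at bench height below the middle of the jaw gap; its x axis points away from the robot, across the jaws, towards the marking bar; y runs along the jaws. Base 285 x 210 x 30 mm (x -110 to +175), so its bed is a flat surface 30 mm above the bench. The fixed jaw is the far one: its clamping face is at x = +25 mm. The jaws start 53 to 55 mm apart. Both jaws are 190 mm long (y -95 to +95) and 22 mm high above the bed.
- jaw: The moving (near) steel jaw, with a yellow line. Origin in the middle of its clamping face, at the bed: its x in the vise frame is -30 mm with the handle at 0, and it goes 2 mm towards the fixed jaw for each rad of handle. Behind it sits a stiff spring (15 N/mm, 4 mm of travel) that takes up once the inserts are pinched.
- t_handle (a joint): Angle of the T-handle, rad, 0 to 9; it starts at 0 to 1.2 and grows when turned clockwise as seen from above, which closes the jaw. An insert of 46 mm length is touched at about 4.5 rad; from there the turning resistance climbs from 0.15 N m to about 0.27 N m at 6.5 rad, where it becomes hard. 1 rad or more beyond first touch is properly tight (about 30 N shared by the inserts; each wants more than 5 N). It stays where it is left.
- t_handle_grip (a point): Centre of the T-handle's steel cross-bar, on the upright spindle axis, 87 mm above the bench; the bar is 90 mm long, 14 mm wide and 14 mm high with red balls at its ends, lies along this point's y axis and turns with it. The gear head under it is 60 mm high above the bench. Spindle diameter 16 mm below the bar.
- striker (a joint): How far the striker is drawn back, m: 0 at rest against its stop (marking bar just at the fixed jaw's face plane, above the fixed jaw, 56 to 68 mm above the bench), 0.050 fully back. It draws away from the robot, along the vise's +x. Spring 6 N at rest, 12 N fully back. Past 0.040 the sear snaps up and holds it at about 0.040 when let go; pull to 0.046 or more to be sure.
- striker_knob (a point): Centre of the upright black knob on the striker, 22 mm diameter, from 57 to 95 mm above the bench (this point is 78 mm above the bench). Moves with the striker.
- sear (a joint): How far the sear with its red trip button is pressed down, m, 0 to 0.010; it frees a cocked striker at about 0.006. 3 to 5 N spring, and springs back up when let go.
- trip_button (a point): Centre of the top of the round red trip button, 26 mm diameter, 60 mm above the bench at rest, at x +140, y -72 mm of the vise, clear of the drawn-back marking bar (180 mm long along y, which then reaches to x +100 mm); press straight down 8 to 10 mm.
- mat: Black rubber mat 230 x 210 x 4 mm, where the blank inserts wait. Origin at its underside centre. It lies left or right of the vise.
- tray: Blue finished-parts tray, outside 230 (its x) x 140 (its y) x 18 mm high, walls and floor 5 mm thick. Origin at its underside centre. On the other side of the vise from the mat.
- slot1 (a point): Point on the vise bed midway between the jaws' open positions, -70 mm along the jaws: a handy standing place for one insert (any place along the jaws will do). Same axes as the vise.
- slot2 (a point): Point on the vise bed midway between the jaws' open positions, 0 mm along the jaws: a handy standing place for one insert (any place along the jaws will do). Same axes as the vise.
- slot3 (a point): Point on the vise bed midway between the jaws' open positions, 70 mm along the jaws: a handy standing place for one insert (any place along the jaws will do). Same axes as the vise.
- insert_a_center (a point): Centre of mould insert A: an aluminium block 46 mm long (its x) x 34 mm wide (its y) x 42 mm high (its z, recessed top face with a brass stud up; the end face at its +x is dyed blue), 0.2 to 0.4 kg. None if this insert is absent today.
- insert_b_center (a point): Centre of mould insert B: an aluminium block 46 mm long (its x) x 34 mm wide (its y) x 42 mm high (its z, recessed top face with a brass stud up; the end face at its +x is dyed blue), 0.2 to 0.4 kg. None if this insert is absent today.
- insert_c_center (a point): Centre of mould insert C: an aluminium block 46 mm long (its x) x 34 mm wide (its y) x 42 mm high (its z, recessed top face with a brass stud up; the end face at its +x is dyed blue), 0.2 to 0.4 kg. None if this insert is absent today.
- insert_d_center (a point): Centre of mould insert D: an aluminium block 46 mm long (its x) x 34 mm wide (its y) x 42 mm high (its z, recessed top face with a brass stud up; the end face at its +x is dyed blue), 0.2 to 0.4 kg. None if this insert is absent today.
- mallet: Hammer, 220 mm, wooden handle; a bystander, to be left alone. Origin at its underside centre.
- spanner: Steel spanner, 180 mm; a bystander, to be left alone. Origin at its underside centre.
- driver: Screwdriver, 200 mm; a bystander, to be left alone. Origin at its underside centre.
- oiler: Yellow oil bottle, 48 mm diameter, 130 mm high; a bystander, to be left alone. Origin at its underside centre.
- bush: Brass bush, 40 mm diameter, 35 mm high; a bystander, to be left alone. Origin at its underside centre.
- core_block: Dark steel core block, 60 x 50 x 30 mm; a bystander, to be left alone. Origin at its underside centre.
- dowel_pot: Steel pot, 44 mm diameter, 45 mm high; a bystander, to be left alone. Origin at its underside centre.
Things that resemble listed ones, but are neither listed nor needed, are in the scene too. What is shaped like the part that bears insert_a_center but orange is not meant.

How it is judged:
By the outcome, as a careful person would: the job done as asked, in the order asked, and still so for the second after the job is handed in, with the robot touching nothing.
Of insert_a, insert_b, insert_c, insert_d only 2 to 3 are there at a start; the rules pass over those that are not, and their reading is None.
At some moment in a run one of insert_a, insert_b, insert_c, insert_d may be knocked a few centimetres aside while the robot is not near it.
It also fails if it takes over 210 s, if anything falls off the work surface, if the arm or the gripper's body presses on something with over 40 N, if the wrist force passes 120 N, or if a joint passes its speed limit or range.

### The arm

A 6-joint arm with a two-finger parallel gripper is mounted at the origin on the work surface. World frame = base frame: x ahead of the robot, y to its left, z up, the work surface at z = 0. Lengths are in m, angles in rad, forces in N, time in s.
With the tool pointing down it reaches from about 0.35 to 0.975 m from the base axis. Payload 4.9 kg.
Tool frame: the origin (TCP) lies on the centre line of the jaws, within the pads' length; the fingertips stand ctrl.nose_length ahead of it and the grasp point (between the pads) lies 2 mm behind it (ctrl.nose_length is the distance from the TCP to the fingertips, in m); z points along the fingers, y is the direction in which the jaws open and shut (so a half turn about z gives the same grasp; the last joint's range is limited). The gripper opens to 85 mm and grips with 20 to 120 N. Pads are 22 mm wide; open, the fingers measure 114 mm over their backs; the gripper's body (76 mm by 85 mm) begins 54 mm behind the grasp point. The pads swing forward as they close: fully open they stand 13 mm farther back than shut.
Start: joints at [-1.24, 0.053, 1.613, -0, 1.476, -0.119], TCP at [0.272, -0.563, 0.248] pointing down, gripper open.
Joint ranges: [-3.01, 3.01], [-1.01, 2.22], [0.06, 2.58], [-1.02, 4.17], [0.09, 2.62], [-3.14, 3.14]. Speed limits (rad/s): [2.57, 2.57, 3.14, 3.14, 3.14, 3.14].

### API

Orientations are given as a rotation vector (axis times angle).
In Python, from station import sensors, get_image, order, ctrl gives the robot as it stands.
- The arm moves only by the tool move_arm, never from a script. Its argument "increments" is a list of rows, each a list of 5 numbers: the shift along the tool's x, y, z in cm, then the turn about the tool's z in degrees, then the finger opening in cm, from 0 to 8.54. In form: [[dx, dy, dz, twist, gripper], ...]. A call has 1 to 5 rows; each row is the pose to reach, as a shift and turn from the pose commanded when the call began, along the tool's axes at that moment; what a row does not reach only later rows make up. A row lasts 1/8 s, in which the tool goes at most 62.5 mm and 10.7 degrees, less where a joint would pass 70% of its speed; a pose out of reach is approached as far as the arm can. A call with a gripper value outside its range is refused whole. The fingers move at their own pace and stop on an object; "newtons" is the grip in N (left out, the last holds). Time passes only in rows, so rows that repeat a pose let the fingers close. It gives the time, the measured TCP pose, the force and the opening at its end, in the units of the state.
- sensors.get_obs(): the state, without advancing time (a new reading comes with each control period).
- get_image(name): name is "scene" or "top"; returns a dict with "image" (420x560x3 uint8, red, green, blue), "K" (3x3 intrinsics, pixels), "R" (3x3) and "t" (3): a world point X has camera coordinates R X + t. Camera axes: x right, y down, z forward; pixel columns grow to the right and rows downward; lengths in m; the calibration is good to about 2 mm. A picture is of the moment at which its call begins. There is no depth.
- order.finish_job(): hands the job in, once; it reports no verdict.
The state is a dict: "t": time; "q": joint angles; "dq": joint speeds; "effort": joint torques, N m; "tool_pos": TCP position; "tool_rot": TCP orientation; "contact_force": force on the tool from outside, world axes, zero at the start; "wrist_torque": the same for the moment, N m; "opening": finger opening in m.
Only numpy, scipy, OpenCV 4.12 (cv2) and the standard library are available. Lean on these libraries where they do the work, as an engineer would, in place of code of your own. Each camera call takes 0.05 s, during which the arm holds its last target.

## Working session

There is one attempt and no reset: what is moved stays moved. The work goes in short steps, Python scripts to look and compute and a tool call to move; the robot and the scene stay as the last step left them, time stands still between calls to the robot, and variables do not carry over. Pictures are saved under pics/ and viewed, and the job is handed in when it is done.

Besides the shell and the picture viewer there is one more tool, called after "Request:" as name(argument=value, ...) on one line, values as JSON. move_arm: Moves the arm, as the interface text tells. Its arguments: {"type":"object","properties":{"increments":{"type":"array"},"newtons":{"type":"number"}},"required":["increments"]}

```bash
ls; mkdir -p pics; cat > h.py <<'E'
import numpy as np, cv2
from station import sensors, get_image, order, ctrl
def snap(name, out):
    d=get_image(name); cv2.imwrite('pics/'+out+'.png', d['image'][:,:,::-1]); 
    np.savez('pics/'+out+'.npz', **d); return d
def crop(out, r0,r1,c0,c1, new, s=None):
    im=cv2.imread('pics/'+out+'.png')[r0:r1,c0:c1]
    s=s or min(800/(c1-c0),600/(r1-r0))
    cv2.imwrite('pics/'+new+'.png', cv2.resize(im,None,fx=s,fy=s,interpolation=cv2.INTER_CUBIC)); return s
def px2w(d,u,v,z):
    K,R,t=d['K'],d['R'],d['t']; c=-R.T@t; r=R.T@np.linalg.solve(K,[u,v,1.]); return c+r*(z-c[2])/r[2]
def w2px(d,X):
    p=d['K']@(d['R']@np.asarray(X,float)+d['t']); return p[:2]/p[2]
def st():
    o=sensors.get_obs(); np.set_printoptions(precision=4,suppress=True)
    for k in o: print(k,np.round(o[k],4))
E
python3 - <<'E'
from h import *
st(); print(ctrl.nose_length)
for n in('scene','top'):
    d=snap(n,n+'0'); print(n,d['K'],d['R'],d['t'],-d['R'].T@d['t'])
E
```

```text
pics
t 0.0
q [-1.24    0.0534  1.6143 -0.      1.476  -0.119 ]
dq [ 0.0011  0.0003  0.001  -0.0018 -0.0004 -0.0002]
effort [ -0.0005 -39.3678 -37.0177  -0.0002   0.007    0.    ]
tool_pos [ 0.2716 -0.5623  0.2471]
tool_rot [-3.0605 -0.7003  0.0003]
contact_force [ 0.0725 -0.3256  0.185 ]
wrist_torque [-0.0353 -0.0012  0.0195]
opening 0.0853
0.017
scene [[400.0609   0.     276.5621]
 [  0.     400.0609 213.1723]
 [  0.       0.       1.    ]] [[ 0.8622  0.5063  0.0148]
 [ 0.3571 -0.5868 -0.7267]
 [-0.3593  0.6319 -0.6868]] [-0.4179 -0.1149  1.2894] [ 0.8646 -0.6706  0.8081]
top [[474.7206   0.     281.9071]
 [  0.     474.7206 209.6847]
 [  0.       0.       1.    ]] [[ 0.0204 -0.9995  0.025 ]
 [-0.9968 -0.0223 -0.077 ]
 [ 0.0775 -0.0234 -0.9967]] [-0.0248  0.499   1.2088] [0.4042 0.0145 1.2439]
```

View pics/scene0.png

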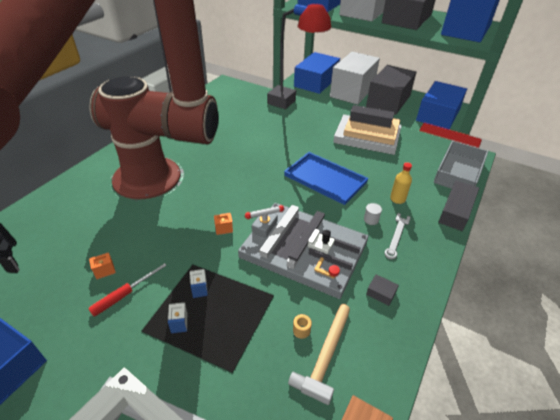

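View pics/top0.png

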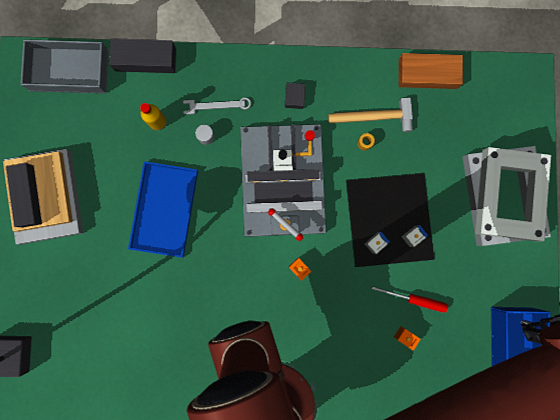

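The top view shows two aluminium inserts on the mat, near (377,242) and (415,237). Orange look-alikes are at (300,268) and (408,339). The vise is around (284,180) and the tray at (164,208). I'll enlarge these areas.

```bash
python3 - <<'E'
from h import *
crop('top0',170,270,340,440,'c1',6)
crop('top0',115,245,230,340,'c2',4.6)
crop('scene0',255,345,140,230,'c3',6)
crop('scene0',190,300,230,380,'c4',5)
E
```

```text
(no output)
```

View pics/c1.png

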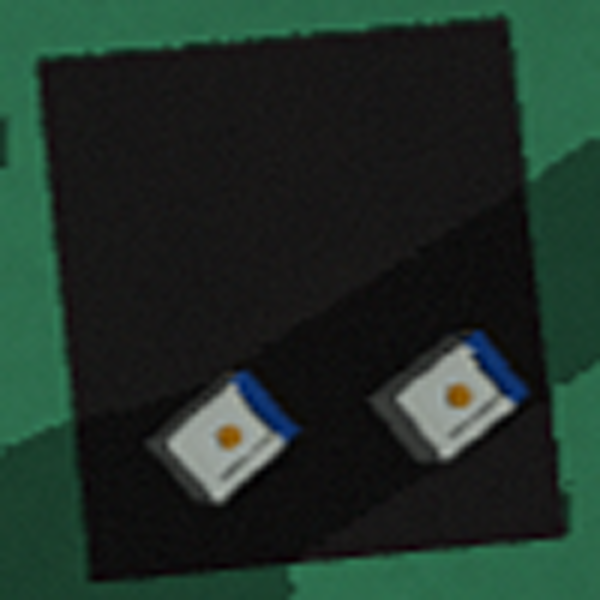

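View pics/c2.png

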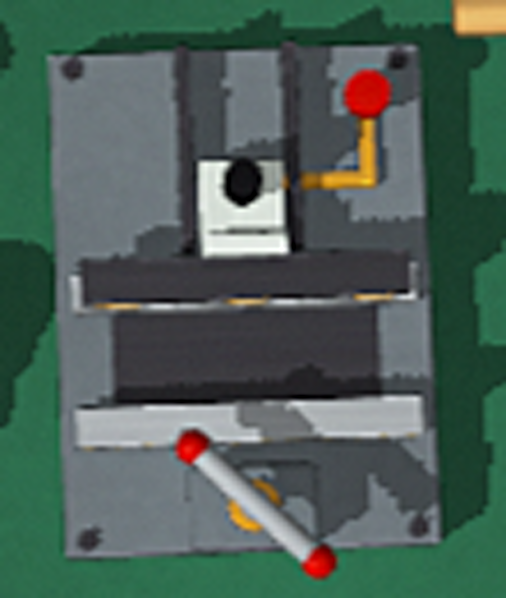

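View pics/c3.png

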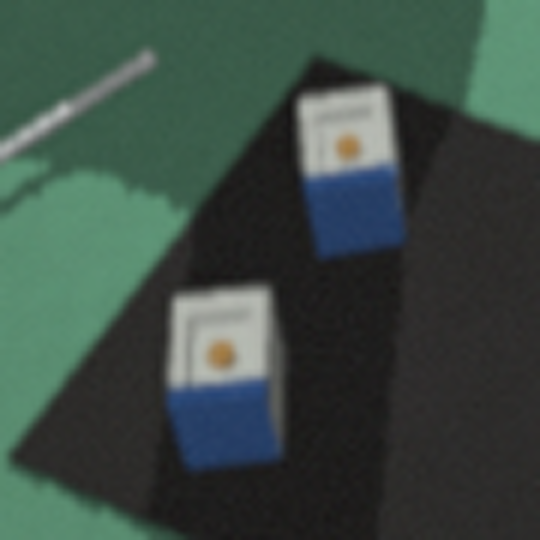

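View pics/c4.png

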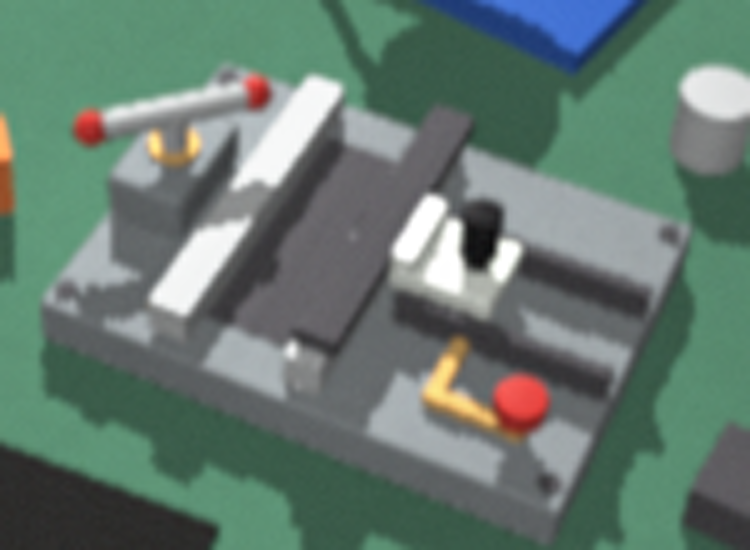

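```bash
cat >> h.py <<'E'
from scipy.spatial.transform import Rotation as Ro
from scipy.optimize import least_squares
def tool():
    o=sensors.get_obs(); R=Ro.from_rotvec(o['tool_rot']).as_matrix(); return np.array(o['tool_pos']),R
def go(x,y,z,yaw=None,pos=None,R=None):
    """yaw = world angle of tool x axis (deg), mod 180 chosen nearest"""
    p,Rr=tool(); 
    d=Rr.T@(np.array([x,y,z])-p)*100
    cy=np.degrees(np.arctan2(Rr[1,0],Rr[0,0]))
    tw=None if yaw is None else (-(yaw-cy)+90)%180-90
    print('pos',p,'yaw',round(cy,2),'q6',round(np.degrees(sensors.get_obs()['q'][5]),1),'-> d cm',np.round(d,2),'twist',tw)
def fitbox(d,uv,z,L,W,order=((-1,1),(1,1),(1,-1),(-1,-1))):
    P=np.array([px2w(d,u,v,z)[:2] for u,v in uv]); B=np.array(order)*[L/2,W/2]
    def f(p):
        c,s=np.cos(p[2]),np.sin(p[2]); return (B@np.array([[c,s],[-s,c]])+p[:2]-P).ravel()
    e=P[1]-P[0] 
    r=least_squares(f,[*P.mean(0),np.arctan2(e[1],e[0])]); return r.x, np.abs(r.fun).max()
E
python3 - <<'E'
from h import *
d=dict(np.load('pics/top0.npz'))
c1=lambda a:[(340+x/6-.5+.083,170+y/6-.5+.083) for x,y in a]
c2=lambda a:[(230+x/4.6-.4,115+y/4.6-.4) for x,y in a]
# order: (-x,+y),(+x,+y),(+x,-y),(-x,-y)
for n,a in (('ins1',[(168,445),(240,372),(300,432),(215,505)]),('ins2',[(395,400),(478,332),(528,395),(440,460)])):
    r,e=fitbox(d,c1(a),.046,.046,.034); print(n,r[:2],np.degrees(r[2]),'res',e)
# vise: +x is up in picture, +y is left ; base centre is at x=+32.5mm of origin
r,e=fitbox(d,c2([(66,556),(48,57),(418,45),(440,542)]),.030,.285,.210)
c,s=np.cos(r[2]),np.sin(r[2]); o=r[:2]-.0325*np.array([c,s]); print('vise origin',o,np.degrees(r[2]),'res',e)
b=[px2w(d,*q,.087) for q in c2([(192,446),(318,562)])]
m=(b[0]+b[1])/2; print('handle',m,np.degrees(np.arctan2(*(b[0]-b[1])[[1,0]])),np.linalg.norm(b[0]-b[1]))
V=lambda p:np.array([[c,s],[-s,c]])@(p[:2]-o)
print('handle in vise',V(m))
print('knob top',px2w(d,*c2([(243,180)])[0],.095),V(px2w(d,*c2([(243,180)])[0],.095)))
bt=px2w(d,*c2([(368,94)])[0],.060);print('button',bt,V(bt))
for y in (93,94):pass
jf=px2w(d,*c2([(255,303)])[0],.052); print('fixed jaw top face edge?',V(jf)); jm=px2w(d,*c2([(250,403)])[0],.052); print('mov jaw',V(jm))
# tray outer
r,e=fitbox(d,[(128,248),(145,162),(198,169),(183,256)],.018,.230,.140); print('tray',r[:2],np.degrees(r[2]),'res',e)
p,R=tool(); print(p,R)
E
```

```text
ins1 [ 0.41909819 -0.25860065] -46.833219469809215 res 0.0018151684555289815
ins2 [ 0.43873359 -0.35613883] -51.656910421383316 res 0.0011808646512179166
vise origin [ 0.54463411 -0.01580258] 3.425192653106517 res 0.001944401444246513
handle [ 0.45893883 -0.02089551  0.087     ] 48.55331830088477 0.09080800036946049
handle in vise [-8.58464808e-02  3.60556271e-05]
knob top [ 0.63105831 -0.01086717  0.095     ] [ 0.08656469 -0.00023685]
button [ 0.68770921 -0.07959931  0.06      ] [ 0.13900797 -0.07223082]
fixed jaw top face edge? [ 0.02629536 -0.0055918 ]
mov jaw [-0.02882247 -0.00064638]
tray [0.49595223 0.290604  ] -7.749009779459991 res 0.0037906110755979716
[ 0.27156465 -0.5623101   0.24711189] [[ 9.00531875e-01  4.34789529e-01 -6.38201118e-04]
 [ 4.34789939e-01 -9.00530016e-01  1.84377928e-03]
 [ 2.26936662e-04 -1.93786543e-03 -9.99998097e-01]]
```

```bash
python3 - <<'E'
from h import *
go(.4191,-.2586,.12,-46.8)
E
```

```text
pos [ 0.27156465 -0.5623101   0.24711189] yaw 25.77 q6 -6.8 -> d cm [ 26.49 -20.91  12.76] twist 72.57192881013307
```

Request:
move_arm(increments=[[4.0, -3.1, 1.0, 10, 8.5], [8.0, -6.3, 2.0, 20, 8.5], [12.0, -9.4, 3.0, 30, 8.5], [16.0, -12.6, 4.0, 40, 7.0], [20.0, -15.8, 5.0, 50, 6.0]])

```text
t: 0.72
tool_pos: [0.3834, -0.3318, 0.1975]
tool_rot: [-3.069, 0.669, 0.001]
contact_force: [1.1, -0.3, -0.3]
opening: 0.06
```

```bash
python3 - <<'E'
from h import *
go(.4191,-.2586,.12,-46.8)
E
```

```text
pos [ 0.3834035  -0.33180431  0.19749653] yaw -24.58 q6 65.3 -> d cm [ 0.2  -8.14  7.75] twist 22.218929718232303
```

Request:
move_arm(increments=[[0.1, -3.5, 2.5, 10, 6.0], [0.2, -7.0, 5.0, 20, 6.0], [0.2, -8.1, 7.7, 22.2, 6.0], [0.2, -8.1, 7.7, 22.2, 6.0], [0.2, -8.1, 7.7, 22.2, 6.0]])

```text
t: 1.35
tool_pos: [0.4184, -0.2612, 0.1222]
tool_rot: [2.887, -1.238, 0.001]
contact_force: [-0.0, -1.3, 0.1]
opening: 0.0598
```

```bash
python3 - <<'E'
from h import *
go(.4191,-.2586,.03,-46.8)
d=snap('scene','s1'); crop('s1',220,360,120,300,'s1c')
print(w2px(d,(.4191,-.2586,.046)))
d=snap('top','t1'); crop('t1',160,280,340,460,'t1c',5)
E
```

```text
pos [ 0.41840756 -0.26123463  0.12217197] yaw -46.41 q6 95.8 -> d cm [-0.15 -0.23  9.22] twist 0.3886519571387055
[197.39986572 278.04420928]
```

View pics/s1c.png

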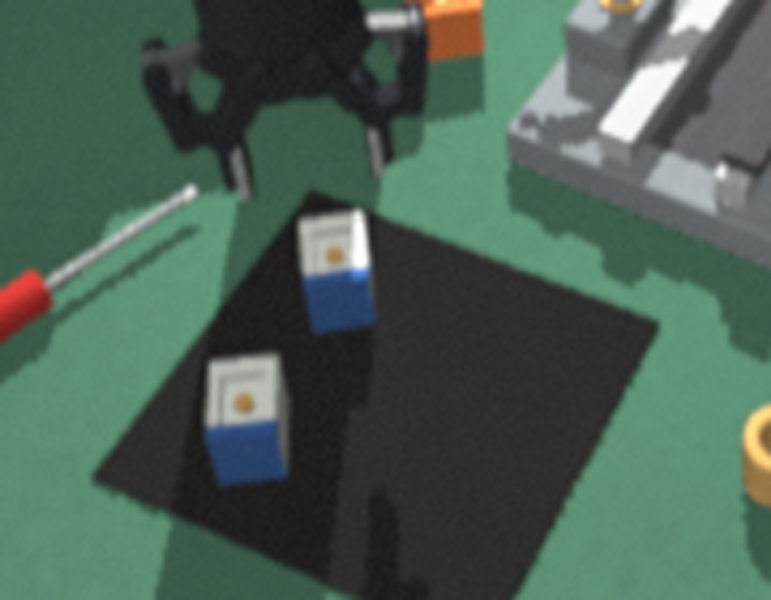

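The insert's stud is at crop (335,255). My estimate projects to (331,248), so they agree. Descending.

Request:
move_arm(increments=[[-0.1, -0.2, 3.0, 0.4, 6.0], [-0.1, -0.2, 6.0, 0.4, 6.0], [-0.1, -0.2, 6.0, 0.4, 6.0], [-0.1, -0.2, 6.0, 0.4, 6.0]])

```text
t: 1.95
tool_pos: [0.4197, -0.2595, 0.063]
tool_rot: [2.882, -1.249, 0.004]
contact_force: [0.8, 0.4, -0.2]
opening: 0.06
```

```bash
python3 - <<'E'
from h import *
go(.4191,-.2586,.03,-46.8)
d=snap('scene','s2'); crop('s2',220,360,120,300,'s2c')
E
```

```text
pos [ 0.41974157 -0.25951554  0.06299196] yaw -46.86 q6 96.5 -> d cm [-0.12 -0.01  3.3 ] twist -0.05777062557987733
```

View pics/s2c.png

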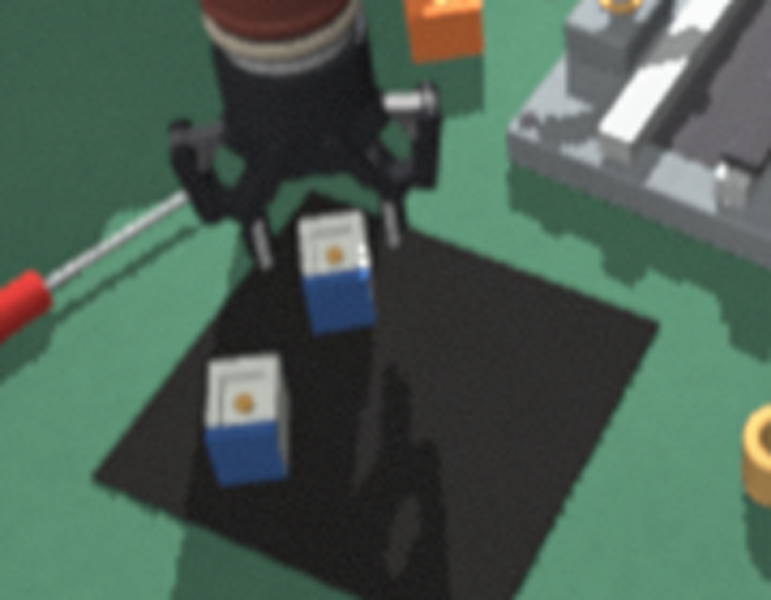

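The fingers straddle the first insert with clearance on both sides. Next I go down and close.

Request:
move_arm(increments=[[-0.1, 0, 3.3, 0, 6.0], [-0.1, 0, 3.3, 0, 6.0], [-0.1, 0, 3.3, 0, 3.0], [-0.1, 0, 3.3, 0, 2.8], [-0.1, 0, 3.3, 0, 2.8]], newtons=45)

```text
t: 2.62
tool_pos: [0.4195, -0.2587, 0.0303]
tool_rot: [2.882, -1.248, 0.005]
contact_force: [-0.4, 0.4, 6.5]
opening: 0.0335
```

Request:
move_arm(increments=[[0, 0, 0, 0, 2.8], [0, 0, 0, 0, 2.8], [0, 0, -2.0, 0, 2.8], [0, 0, -6.0, 0, 2.8], [0, 0, -11.0, 0, 2.8]])

```text
t: 3.25
tool_pos: [0.4169, -0.2565, 0.1375]
tool_rot: [-2.882, 1.248, 0.007]
contact_force: [0.6, 0.2, -2.8]
opening: 0.0336
```

```bash
cat >> h.py <<'E'
VO=np.array([.54463,-.0158]); VA=np.radians(3.425)
def v2w(x,y):
    c,s=np.cos(VA),np.sin(VA); return VO+[c*x-s*y,s*x+c*y]
E
python3 - <<'E'
from h import *
p=v2w(-.0025,.070); print(p)
go(*p,.16,3.4)
d=snap('scene','s3'); crop('s3',200,360,100,300,'s3c')
E
```

```text
[0.53795253 0.05392562]
pos [ 0.41689695 -0.25653871  0.13753071] yaw -46.83 q6 96.5 -> d cm [-14.37 -30.07  -2.2 ] twist -50.232152589406105
```

View pics/s3c.png

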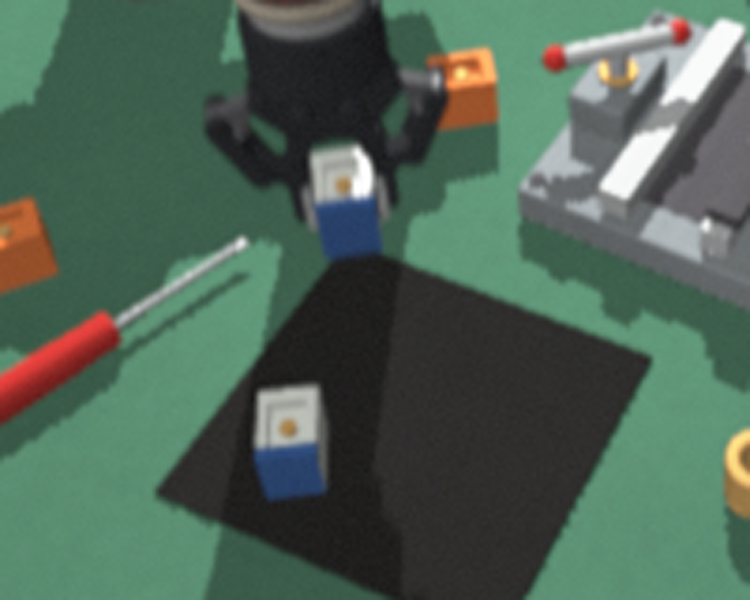

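Grasped: 33.6 mm opening and the weight shows. Carrying it to the +70 mm slot.

Request:
move_arm(increments=[[-1.5, -3.0, -2.2, -6, 2.8], [-4.0, -8.0, -3.5, -15, 2.8], [-6.5, -13.5, -3.5, -25, 2.8], [-9.0, -19.0, -3.5, -35, 2.8], [-11.5, -24.5, -3.5, -44, 2.8]])

```text
t: 3.92
tool_pos: [0.5183, -0.0042, 0.1728]
tool_rot: [3.141, -0.069, -0.0]
contact_force: [1.4, -1.0, -3.4]
opening: 0.0332
```

```bash
python3 - <<'E'
from h import *
go(*v2w(-.0025,.070),.14,3.4)
E
```

```text
pos [ 0.51827828 -0.00423023  0.17276478] yaw -2.53 q6 83.8 -> d cm [ 1.71 -5.9   3.28] twist -5.925074247728205
```

Request:
move_arm(increments=[[1.0, -4.0, 0.5, -4, 2.8], [1.7, -5.9, 2.0, -5.9, 2.8], [1.7, -5.9, 3.3, -5.9, 2.8], [1.7, -5.9, 3.3, -5.9, 2.8], [1.7, -5.9, 3.3, -5.9, 2.8]])

```text
t: 4.55
tool_pos: [0.538, 0.051, 0.1404]
tool_rot: [3.14, 0.082, -0.0]
contact_force: [0.2, -0.5, -2.8]
opening: 0.0336
```

```bash
python3 - <<'E'
from h import *
go(*v2w(-.0025,.070),.059,3.4)
d=snap('scene','s4'); crop('s4',170,310,200,390,'s4c')
d=snap('top','t4'); crop('t4',115,245,230,340,'t4c',4.6)
E
```

```text
pos [0.53801736 0.05100702 0.14038855] yaw 2.99 q6 84.5 -> d cm [ 0.01 -0.29  8.14] twist -0.4135946590675701
```

View pics/s4c.png

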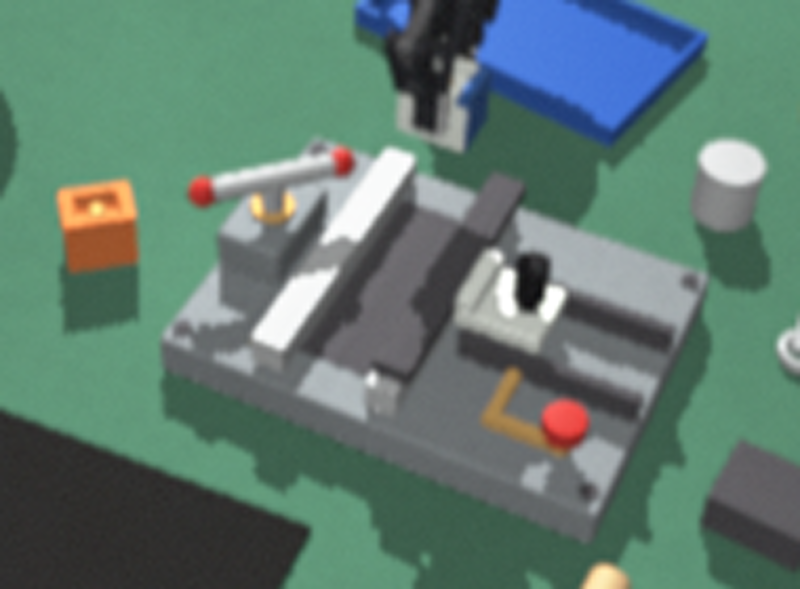

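View pics/t4c.png

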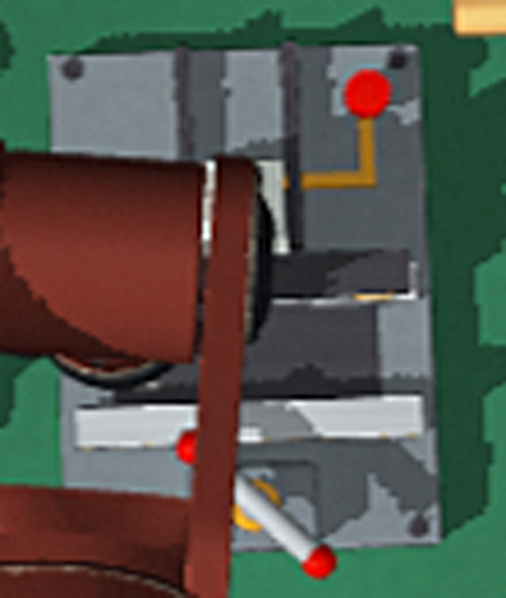

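Request:
move_arm(increments=[[0.0, -0.2, 2.0, -0.4, 2.8], [0.0, -0.2, 5.0, -0.4, 2.8], [0.0, -0.2, 7.0, -0.4, 2.8], [0.0, -0.2, 7.0, -0.4, 2.8], [0.0, -0.2, 7.0, -0.4, 2.8]])

```text
t: 5.28
tool_pos: [0.5387, 0.0539, 0.0709]
tool_rot: [3.14, 0.095, 0.002]
contact_force: [0.1, -0.5, -2.6]
opening: 0.0339
```

```bash
python3 - <<'E'
from h import *
go(*v2w(-.002,.070),.057,3.4)
d=snap('scene','s5'); crop('s5',190,270,240,340,'s5c')
for x in (-.025,.021):print(w2px(d,[*v2w(x,.053),.083]))
E
```

```text
pos [0.53867953 0.05388656 0.07093686] yaw 3.47 q6 84.4 -> d cm [-0.02 -0.01  1.39] twist 0.07303140394937202
[294.05039073 208.78878636]
[309.84262028 214.33539975]
```

View pics/s5c.png

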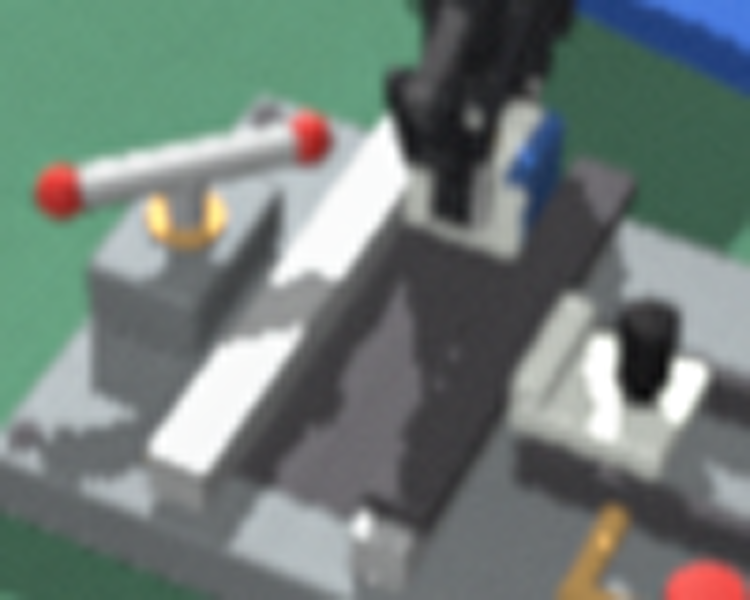

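The blue end faces the marking bar and the block hangs between the jaws. Lowering and releasing.

Request:
move_arm(increments=[[0, 0, 0.7, 0, 2.8], [0, 0, 1.3, 0, 2.8], [0, 0, 1.5, 0, 2.8], [0, 0, 1.5, 0, 2.8]])

```text
t: 5.82
tool_pos: [0.5382, 0.0539, 0.0563]
tool_rot: [3.14, 0.095, -0.001]
contact_force: [-4.3, -0.1, 4.2]
opening: 0.033
```

Request:
move_arm(increments=[[0, 0, 0, 0, 3.7], [0, 0, 0, 0, 5.0], [0, 0, -1.0, 0, 5.0], [0, 0, -5.0, 0, 5.0], [0, 0, -10.0, 0, 5.0]])

```text
t: 6.45
tool_pos: [0.5372, 0.0539, 0.1557]
tool_rot: [-3.14, -0.095, 0.004]
contact_force: [0.2, 0.3, -0.1]
opening: 0.05
```

```bash
python3 - <<'E'
from h import *
go(.4387,-.3561,.14,-51.6)
d=snap('scene','s6'); crop('s6',190,270,240,340,'s6c')
E
```

```text
pos [0.53719577 0.0538915  0.15571186] yaw 3.47 q6 84.4 -> d cm [-12.31  40.33   1.59] twist 55.07001935693887
```

View pics/s6c.png

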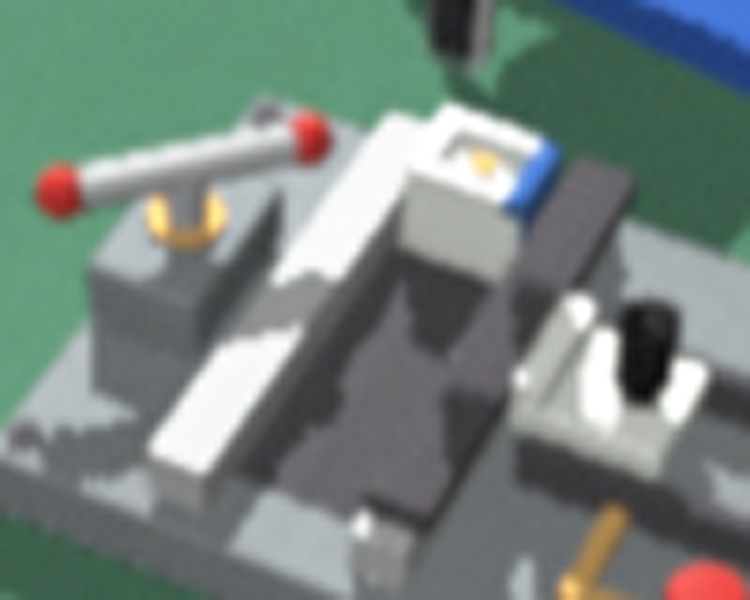

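View pics/s6.png

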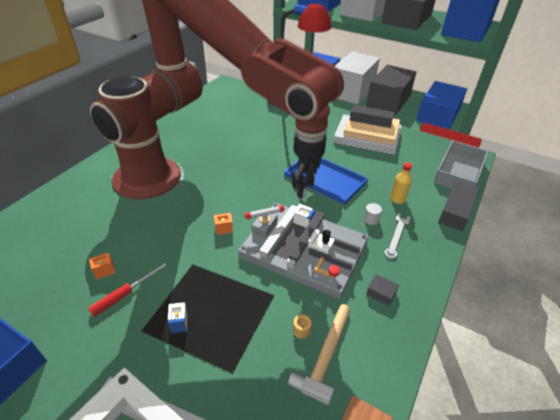

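The first insert stands upright between the jaws with its blue end towards the bar. The second one is still at (177,318). Going to it.

Request:
move_arm(increments=[[-1.0, 3.5, -1.0, 7, 6.0], [-2.7, 9.0, -1.0, 14, 6.0], [-4.5, 14.7, -1.0, 22, 6.0], [-6.2, 20.4, -1.0, 30, 6.0], [-8.0, 26.1, -1.0, 38, 6.0]])

```text
t: 7.12
tool_pos: [0.4737, -0.2134, 0.1663]
tool_rot: [2.998, -0.939, 0.003]
contact_force: [1.0, -0.4, 0.0]
opening: 0.0599
```

```bash
python3 - <<'E'
from h import *
go(.4387,-.3561,.10,-51.6)
E
```

```text
pos [ 0.4736886  -0.21340237  0.16628158] yaw -34.78 q6 92.3 -> d cm [ 5.25 13.72  6.64] twist 16.815266147752794
```

Request:
move_arm(increments=[[2.0, 5.5, 1.5, 8, 6.0], [4.0, 11.0, 3.5, 15, 6.0], [5.2, 13.7, 5.5, 16.8, 6.0], [5.2, 13.7, 6.6, 16.8, 6.0], [5.2, 13.7, 6.6, 16.8, 6.0]])

```text
t: 7.75
tool_pos: [0.4389, -0.3528, 0.0985]
tool_rot: [-2.831, 1.359, 0.003]
contact_force: [-0.8, -0.3, -0.3]
opening: 0.06
```

```bash
python3 - <<'E'
from h import *
go(.4387,-.3561,.03,-51.6)
d=snap('scene','s7'); crop('s7',250,390,100,280,'s7c')
print(w2px(d,(.4387,-.3561,.046)))
E
```

```text
pos [ 0.43890494 -0.35278026  0.09848129] yaw -51.3 q6 94.9 -> d cm [0.26 0.22 6.85] twist 0.3009505469149474
[176.34824757 312.48682576]
```

View pics/s7c.png

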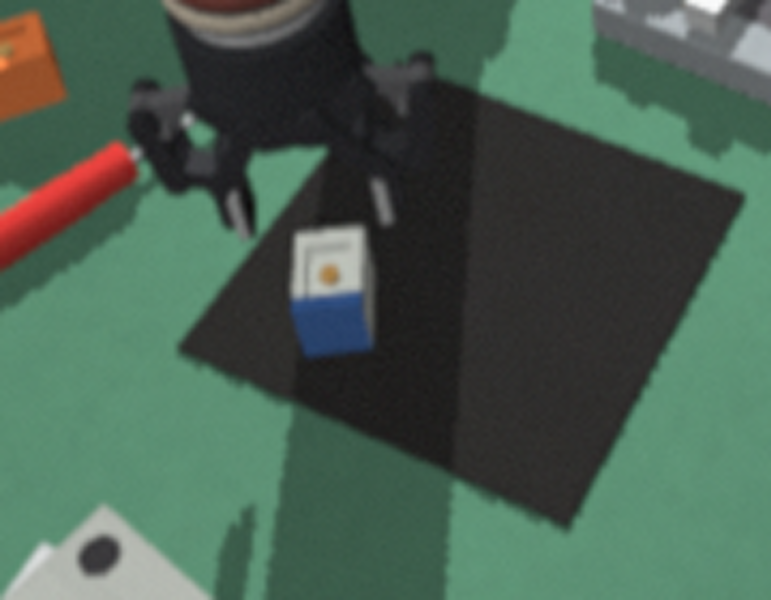

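Request:
move_arm(increments=[[0.2, 0.2, 3.0, 0.3, 6.0], [0.2, 0.2, 6.0, 0.3, 6.0], [0.2, 0.2, 6.8, 0.3, 6.0], [0.2, 0.2, 6.8, 0.3, 6.0], [0.2, 0.2, 6.8, 0.3, 4.0]])

```text
t: 8.43
tool_pos: [0.44, -0.3573, 0.0331]
tool_rot: [2.828, -1.367, 0.004]
contact_force: [-0.6, -0.1, -1.0]
opening: 0.043
```

Request:
move_arm(increments=[[0, 0, 0, 0, 2.8], [0, 0, 0, 0, 2.8], [0, 0, 0, 0, 2.8], [0, 0, -4.0, 0, 2.8], [0, 0, -9.5, 0, 2.8]])

```text
t: 9.05
tool_pos: [0.4369, -0.3548, 0.1241]
tool_rot: [-2.826, 1.367, 0.01]
contact_force: [1.5, -0.6, -3.2]
opening: 0.0332
```

```bash
python3 - <<'E'
from h import *
go(*v2w(-.002,-.070),.14,3.4)
d=snap('scene','s8'); crop('s8',200,360,100,300,'s8c')
E
```

```text
pos [ 0.43694085 -0.35481754  0.1240567 ] yaw -51.63 q6 95.0 -> d cm [-14.28 -25.31  -1.52] twist -55.033985698890504
```

View pics/s8c.png

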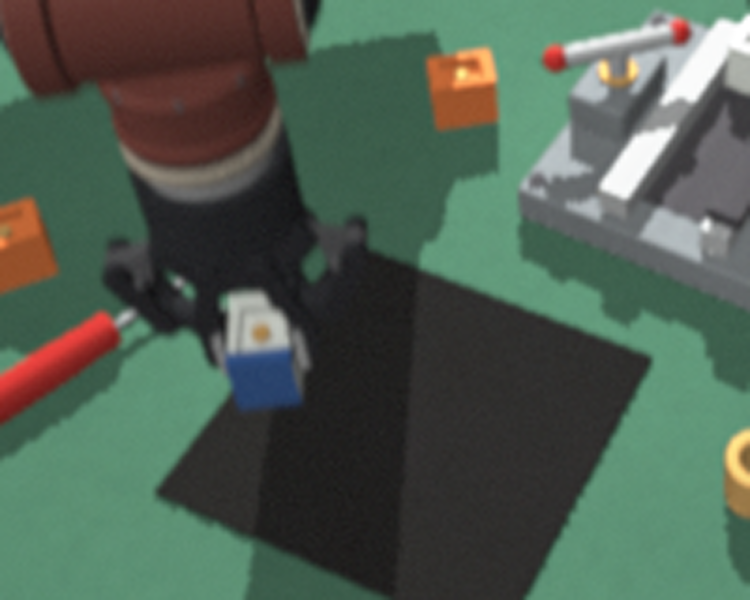

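The second insert is gripped. Carrying it to the −70 mm slot.

Request:
move_arm(increments=[[-2.0, -3.5, -2.5, -8, 2.8], [-5.0, -8.5, -4.0, -18, 2.8], [-8.0, -14.0, -4.0, -29, 2.8], [-11.0, -19.5, -3.5, -40, 2.8], [-13.5, -24.0, -3.0, -50, 2.8]])

```text
t: 9.72
tool_pos: [0.5431, -0.0996, 0.1553]
tool_rot: [-3.141, 0.034, 0.001]
contact_force: [0.6, -0.1, -3.7]
opening: 0.0336
```

```bash
python3 - <<'E'
from h import *
go(*v2w(-.002,-.070),.10,3.4)
E
```

```text
pos [ 0.54312262 -0.09956243  0.15528917] yaw -1.24 q6 73.1 -> d cm [ 0.34 -1.38  5.53] twist -4.644782384109277
```

Request:
move_arm(increments=[[0.3, -1.4, 1.0, -4.6, 2.8], [0.3, -1.4, 3.0, -4.6, 2.8], [0.3, -1.4, 5.5, -4.6, 2.8], [0.3, -1.4, 5.5, -4.6, 2.8], [0.3, -1.4, 5.5, -4.6, 2.8]])

```text
t: 10.35
tool_pos: [0.5465, -0.0887, 0.1013]
tool_rot: [3.14, 0.079, -0.0]
contact_force: [0.2, -0.5, -3.1]
opening: 0.033
```

```bash
python3 - <<'E'
from h import *
go(*v2w(-.002,-.070),.058,3.4)
d=snap('scene','s9'); crop('s9',200,280,240,340,'s9c')
E
```

```text
pos [ 0.54647956 -0.08873846  0.10126366] yaw 2.87 q6 70.2 -> d cm [ 0.05 -0.29  4.33] twist -0.5304241318055603
```

View pics/s9c.png

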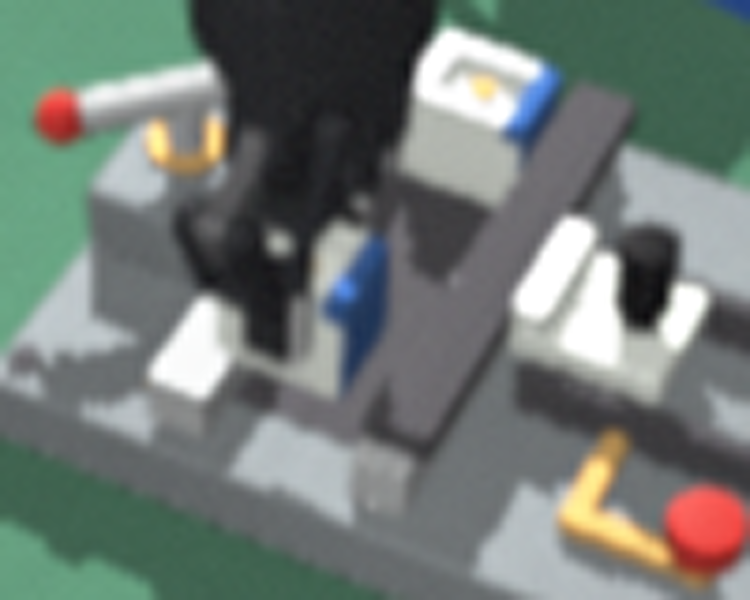

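Request:
move_arm(increments=[[0.1, -0.1, 1.0, -0.5, 2.8], [0.1, -0.2, 2.5, -0.5, 2.8], [0.1, -0.2, 3.6, -0.5, 2.8], [0.1, -0.2, 3.6, -0.5, 2.8]])

```text
t: 10.9
tool_pos: [0.5462, -0.0854, 0.0633]
tool_rot: [-3.139, -0.095, 0.006]
contact_force: [-0.5, 0.2, -3.9]
opening: 0.0334
```

```bash
python3 - <<'E'
from h import *
go(*v2w(-.002,-.070),.057,3.4)
E
```

```text
pos [ 0.54616348 -0.08538792  0.06328226] yaw 3.48 q6 69.9 -> d cm [0.06 0.05 0.63] twist 0.07616958284212672
```

Request:
move_arm(increments=[[0, 0, 0.5, 0, 2.8], [0, 0, 0.7, 0, 2.8], [0, 0, 0.7, 0, 2.8]])

```text
t: 11.28
tool_pos: [0.5479, -0.086, 0.0593]
tool_rot: [3.14, 0.095, 0.001]
contact_force: [-2.9, 0.1, 1.3]
opening: 0.0333
```

Request:
move_arm(increments=[[0, 0, 0, 0, 3.7], [0, 0, 0, 0, 5.0], [0, 0, -1.0, 0, 5.0], [0, 0, -5.0, 0, 5.0], [0, 0, -10.0, 0, 5.0]])

```text
t: 11.9
tool_pos: [0.5468, -0.0857, 0.1589]
tool_rot: [-3.14, -0.095, 0.003]
contact_force: [0.9, -0.2, 0.4]
opening: 0.0498
```

```bash
python3 - <<'E'
from h import *
go(*v2w(-.0858,0),.15,48.55)
d=snap('scene','s10'); crop('s10',190,300,230,380,'s10c',5)
E
```

```text
pos [ 0.54681601 -0.0856679   0.15888196] yaw 3.47 q6 69.9 -> d cm [-8.37 -6.99  0.91] twist -45.08069175290527
```

View pics/s10c.png

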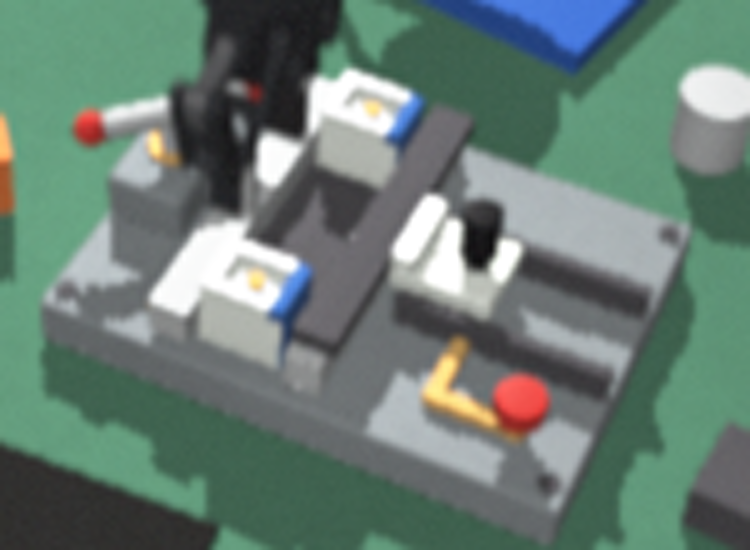

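Both inserts stand upright with blue towards the bar. Next is the T-handle. I'll wind the wrist back first so that one grip gives nearly a full turn clockwise.

Request:
move_arm(increments=[[-2.0, -1.5, 0, -10.6, 5.0], [-4.0, -3.5, 0, -21.2, 5.0], [-6.0, -5.2, 0, -31.8, 4.0], [-8.4, -7.0, 0, -42.4, 4.0], [-8.4, -7.0, 0, -53, 4.0]])

```text
t: 12.58
tool_pos: [0.4585, -0.0202, 0.1587]
tool_rot: [2.762, 1.496, 0.001]
contact_force: [1.1, -0.2, 0.1]
opening: 0.0403
```

Request:
move_arm(increments=[[0, 0, 0, -10.6, 4.0], [0, 0, 0, -21.2, 4.0], [0, 0, 0, -31.8, 4.0], [0, 0, 0, -42.4, 4.0], [0, 0, 0, -53, 4.0]])

```text
t: 13.2
tool_pos: [0.4598, -0.0211, 0.1591]
tool_rot: [1.805, 2.57, 0.001]
contact_force: [-0.4, 0.6, 0.7]
opening: 0.0394
```

Request:
move_arm(increments=[[0, 0, 0, -10.6, 4.0], [0, 0, 0, -21.2, 4.0], [0, 0, 0, -31.8, 4.0], [0, 0, 0, -42.4, 4.0], [0, 0, 0, -53, 4.0]])

```text
t: 13.82
tool_pos: [0.4598, -0.0211, 0.1591]
tool_rot: [0.469, 3.105, -0.0]
contact_force: [-0.8, -0.8, -0.0]
opening: 0.0398
```

Request:
move_arm(increments=[[0, 0, 0, -10.6, 4.0], [0, 0, 0, -21.2, 4.0], [0, 0, 0, -31.8, 4.0], [0, 0, 0, -42.4, 4.0], [0, 0, 0, -53, 4.0]])

```text
t: 14.45
tool_pos: [0.4598, -0.0211, 0.1591]
tool_rot: [-0.966, 2.988, -0.001]
contact_force: [-0.6, -0.8, 0.0]
opening: 0.0404
```

```bash
python3 - <<'E'
from h import *
go(.4589,-.0209,.098,48.55)
d=snap('scene','s11'); crop('s11',180,260,200,300,'s11c')
E
```

```text
pos [ 0.45979038 -0.02113756  0.1590606 ] yaw -144.18 q6 -137.7 -> d cm [0.06 0.08 6.11] twist -12.730813041051192
```

View pics/s11c.png

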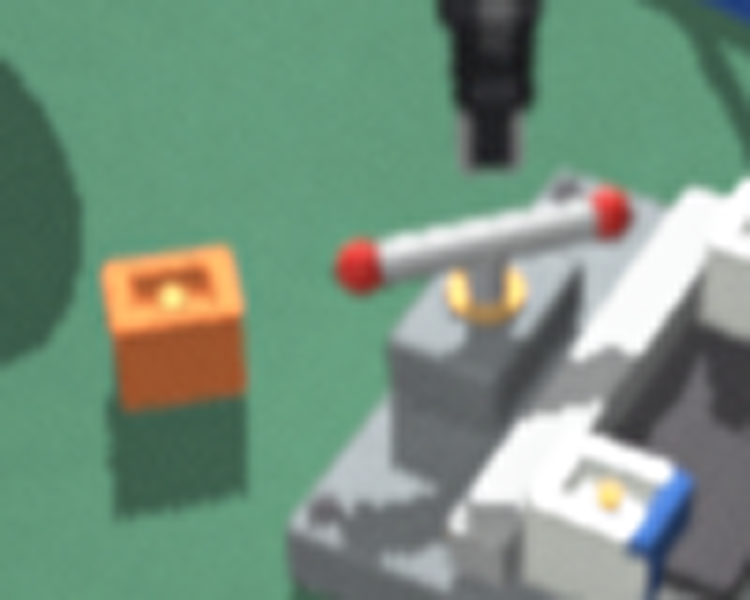

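Request:
move_arm(increments=[[0.05, 0.1, 1.0, -10, 4.0], [0.05, 0.1, 4.0, -12.7, 4.0], [0.05, 0.1, 6.1, -12.7, 4.0], [0.05, 0.1, 6.1, -12.7, 4.0], [0.05, 0.1, 6.1, -12.7, 4.0]])

```text
t: 15.12
tool_pos: [0.4592, -0.0207, 0.0985]
tool_rot: [-1.28, 2.867, -0.002]
contact_force: [0.1, -0.6, 0.8]
opening: 0.0402
```

```bash
python3 - <<'E'
from h import *
go(.4589,-.0209,.098,48.55)
d=snap('scene','s12'); crop('s12',180,260,200,300,'s12c')
E
```

```text
pos [ 0.45924967 -0.0206938   0.09853151] yaw -131.89 q6 -150.0 -> d cm [0.04 0.01 0.05] twist -0.4362050313192185
```

View pics/s12c.png

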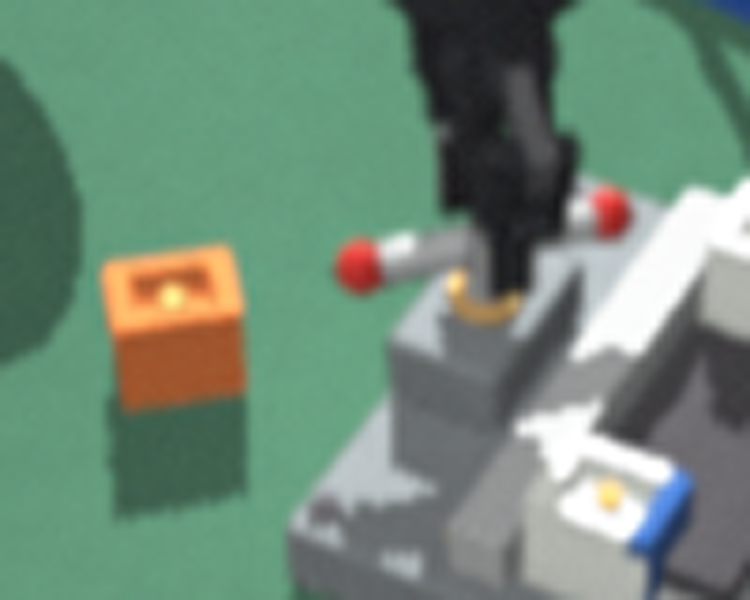

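The fingers straddle the cross-bar. Closing on it and turning clockwise.

Request:
move_arm(increments=[[0, 0, 0, -0.4, 2.0], [0, 0, 0, -0.4, 1.0], [0, 0, 0, -0.4, 1.0], [0, 0, 0, -0.4, 1.0], [0, 0, 0, -0.4, 1.0]], newtons=35)

```text
t: 15.8
tool_pos: [0.4591, -0.0206, 0.0985]
tool_rot: [-1.292, 2.863, -0.001]
contact_force: [-1.7, 2.5, 5.8]
opening: 0.0135
```

Request:
move_arm(increments=[[0, 0, 0, 5, 1.0], [0, 0, 0, 12, 1.0], [0, 0, 0, 20, 1.0], [0, 0, 0, 28, 1.0], [0, 0, 0, 36, 1.0]])

```text
t: 16.42
tool_pos: [0.4591, -0.0205, 0.0985]
tool_rot: [-0.337, 3.122, -0.0]
contact_force: [-2.5, 0.7, 5.7]
opening: 0.0131
```

```bash
python3 - <<'E'
from h import *
st()
d=snap('scene','s13'); crop('s13',180,300,200,350,'s13c')
E
```

```text
t 16.425
q [-0.207  -0.212   2.1233  0.0001  1.2292 -1.9931]
dq [ 0.0001 -0.0003 -0.0012 -0.0003  0.0001  1.1063]
effort [ -0.644  -21.9896 -31.6277  -0.099   -0.601   -0.7472]
tool_pos [ 0.4591 -0.0205  0.0985]
tool_rot [-0.3374  3.1223 -0.0004]
contact_force [-2.4799  0.6534  5.7395]
wrist_torque [0.1836 0.3616 0.165 ]
opening 0.0131
```

View pics/s13c.png

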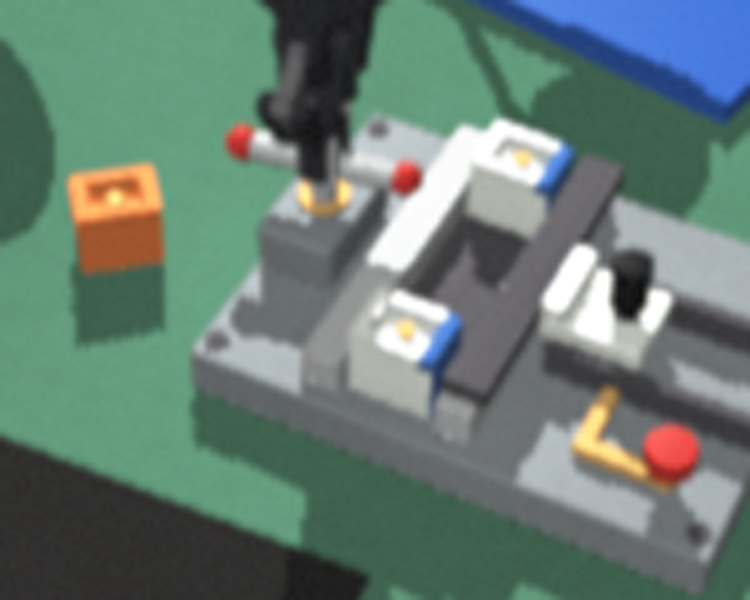

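The bar turns with the gripper and the jaw is moving. Continuing.

Request:
move_arm(increments=[[0, 0, 0, 10, 1.0], [0, 0, 0, 20, 1.0], [0, 0, 0, 30, 1.0], [0, 0, 0, 40, 1.0], [0, 0, 0, 50, 1.0]])

```text
t: 17.1
tool_pos: [0.4591, -0.0205, 0.0985]
tool_rot: [1.016, 2.972, 0.001]
contact_force: [-0.7, 1.5, 6.0]
opening: 0.0135
```

Request:
move_arm(increments=[[0, 0, 0, 10, 1.0], [0, 0, 0, 20, 1.0], [0, 0, 0, 30, 1.0], [0, 0, 0, 40, 1.0], [0, 0, 0, 50, 1.0]])

```text
t: 17.73
tool_pos: [0.4591, -0.0205, 0.0984]
tool_rot: [2.177, 2.264, 0.001]
contact_force: [-1.0, 0.9, 5.8]
opening: 0.0131
```

Request:
move_arm(increments=[[0, 0, 0, 10, 1.0], [0, 0, 0, 20, 1.0], [0, 0, 0, 30, 1.0], [0, 0, 0, 40, 1.0], [0, 0, 0, 40, 1.0]])

```text
t: 18.35
tool_pos: [0.4591, -0.0205, 0.0984]
tool_rot: [2.817, 1.389, 0.002]
contact_force: [-2.6, 1.4, 5.5]
opening: 0.0135
```

```bash
python3 - <<'E'
from h import *
st()
d=snap('scene','s14'); crop('s14',180,300,200,350,'s14c')
E
```

```text
t 18.35
q [-0.207  -0.212   2.1233  0.0005  1.2291  0.4475]
dq [-0.0001  0.0007  0.0011  0.0017  0.0002 -0.0329]
effort [ -0.3566 -22.0382 -31.5821  -0.2426  -0.5533   0.0965]
tool_pos [ 0.4591 -0.0205  0.0984]
tool_rot [2.8174 1.389  0.0019]
contact_force [-2.5876  1.435   5.4714]
wrist_torque [ 0.1575  0.3032 -0.1484]
opening 0.0135
```

View pics/s14c.png

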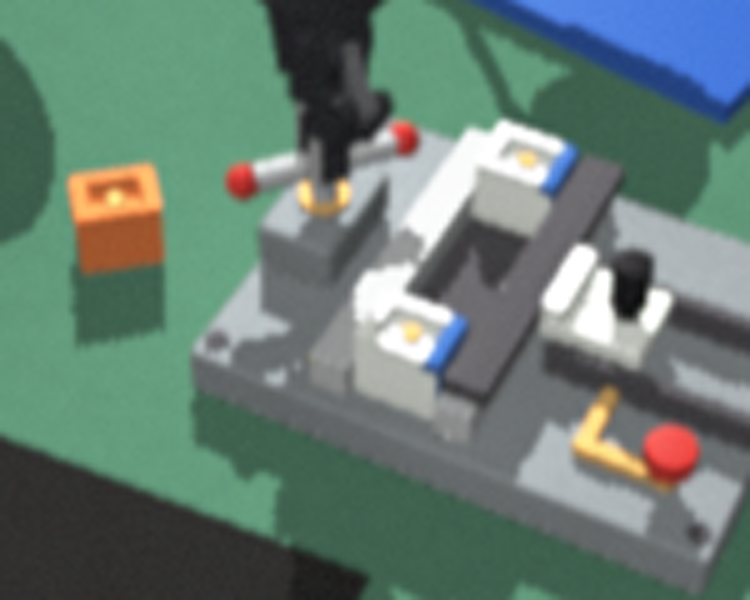

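Request:
move_arm(increments=[[0, 0, 0, 10, 1.0], [0, 0, 0, 20, 1.0], [0, 0, 0, 30, 1.0], [0, 0, 0, 40, 1.0], [0, 0, 0, 40, 1.0]])

```text
t: 19.02
tool_pos: [0.4591, -0.0205, 0.0985]
tool_rot: [3.123, 0.342, 0.002]
contact_force: [-1.6, 0.7, 6.0]
opening: 0.0131
```

```bash
python3 - <<'E'
from h import *
o=sensors.get_obs(); print(o['q'][5],o['dq'][5],o['effort'][5],o['wrist_torque'])
E
```

```text
1.1456421291595222 -0.030036585805518858 0.1060909777879715 [ 0.14572879  0.27262701 -0.10849497]
```

Request:
move_arm(increments=[[0, 0, 0, 10, 1.0], [0, 0, 0, 20, 1.0], [0, 0, 0, 30, 1.0], [0, 0, 0, 30, 1.0], [0, 0, 0, 30, 1.0]])

```text
t: 19.65
tool_pos: [0.4591, -0.0205, 0.0985]
tool_rot: [-3.105, 0.477, -0.002]
contact_force: [-0.6, 0.6, 6.0]
opening: 0.0133
```

```bash
python3 - <<'E'
from h import *
o=sensors.get_obs(); print(o['q'][5],o['dq'][5],o['effort'][5],o['wrist_torque'])
d=snap('scene','s15'); crop('s15',180,300,200,350,'s15c')
E
```

```text
1.6682438295560367 -0.0018805182753202823 -0.10831181891262531 [ 0.12853954  0.26073503 -0.0978968 ]
```

View pics/s15c.png

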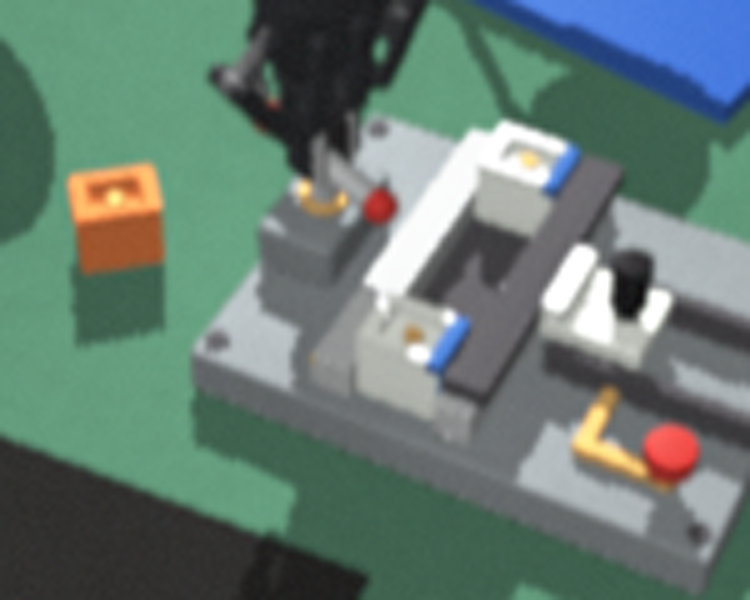

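Request:
move_arm(increments=[[0, 0, 0, 5, 1.0], [0, 0, 0, 10, 1.0], [0, 0, 0, 15, 1.0]])

```text
t: 20.08
tool_pos: [0.4591, -0.0206, 0.0985]
tool_rot: [-3.015, 0.881, -0.002]
contact_force: [-2.3, 1.7, 5.8]
opening: 0.0131
```

```bash
python3 - <<'E'
from h import *
o=sensors.get_obs(); print(o['q'][5],o['dq'][5],o['effort'][5],o['wrist_torque'])
E
```

```text
1.9320736387887352 0.6914799771083809 -0.3593438118696213 [0.13008972 0.32209047 0.22568202]
```

Request:
move_arm(increments=[[0, 0, 0, 5, 1.0], [0, 0, 0, 10, 1.0], [0, 0, 0, 15, 1.0]])

```text
t: 20.45
tool_pos: [0.4591, -0.0206, 0.0985]
tool_rot: [-2.875, 1.267, -0.002]
contact_force: [-2.2, 1.2, 5.8]
opening: 0.0129
```

```bash
python3 - <<'E'
from h import *
o=sensors.get_obs(); print(o['q'][5],o['dq'][5],o['effort'][5],o['wrist_torque'])
E
```

```text
2.193893902282644 0.6912123750017152 -0.346097219735384 [0.15616649 0.33236448 0.26695445]
```

Request:
move_arm(increments=[[0, 0, 0, 5, 1.0], [0, 0, 0, 10, 1.0], [0, 0, 0, 15, 1.0]])

```text
t: 20.82
tool_pos: [0.4591, -0.0206, 0.0985]
tool_rot: [-2.685, 1.631, -0.002]
contact_force: [-1.8, -0.2, 5.0]
opening: 0.013
```

```bash
python3 - <<'E'
from h import *
o=sensors.get_obs(); print(o['q'][5],o['dq'][5],o['effort'][5],o['wrist_torque'])
E
```

```text
2.455581520998222 0.6899993455459252 -0.3324749507009983 [0.10477263 0.38032757 0.21482693]
```

Request:
move_arm(increments=[[0, 0, 0, 5, 1.0], [0, 0, 0, 10, 1.0], [0, 0, 0, 15, 1.0]])

```text
t: 21.2
tool_pos: [0.4591, -0.0206, 0.0985]
tool_rot: [-2.449, 1.967, -0.002]
contact_force: [-0.6, -0.3, 5.8]
opening: 0.0133
```

```bash
python3 - <<'E'
from h import *
o=sensors.get_obs(); print(o['q'][5],o['dq'][5],o['effort'][5],o['wrist_torque'])
d=snap('scene','s16'); crop('s16',180,300,200,350,'s16c')
E
```

```text
2.717400353880843 0.692039225776509 -0.31900109723210335 [0.16016058 0.41987061 0.20431127]
```

View pics/s16c.png

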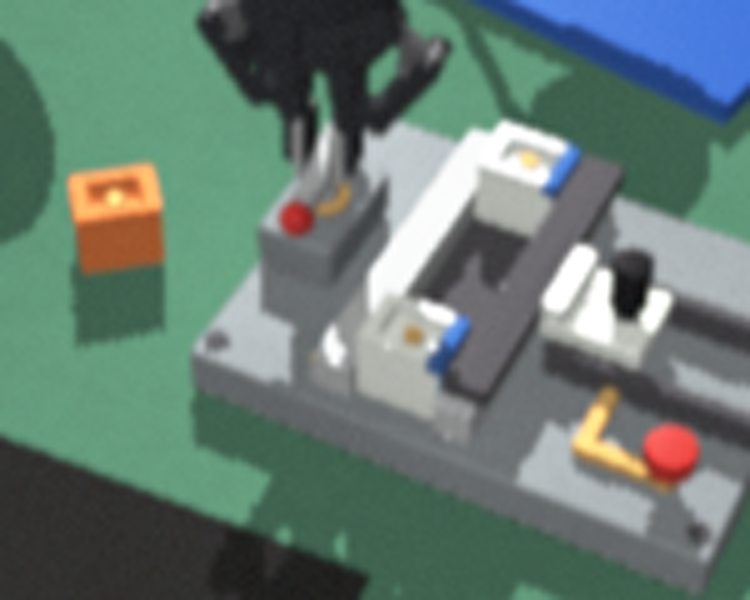

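Request:
move_arm(increments=[[0, 0, 0, 2, 1.0], [0, 0, 0, 4, 1.0]])

```text
t: 21.5
tool_pos: [0.4591, -0.0206, 0.0985]
tool_rot: [-2.38, 2.049, -0.002]
contact_force: [-1.6, 1.0, 5.6]
opening: 0.0131
```

```bash
python3 - <<'E'
from h import *
o=sensors.get_obs(); print(o['q'][5],o['dq'][5],o['effort'][5],o['wrist_torque'])
E
```

```text
2.785477085972255 0.2758606246167981 0.020702790934592485 [0.16067483 0.32617757 0.19550289]
```

Request:
move_arm(increments=[[0, 0, 0, 2, 1.0], [0, 0, 0, 4, 1.0]])

```text
t: 21.75
tool_pos: [0.4591, -0.0206, 0.0985]
tool_rot: [-2.307, 2.131, -0.002]
contact_force: [-0.9, 1.2, 5.1]
opening: 0.013
```

```bash
python3 - <<'E'
from h import *
o=sensors.get_obs(); print(o['q'][5],o['dq'][5],o['effort'][5],o['wrist_torque'])
E
```

```text
2.8552994587862544 0.2749736984297371 0.024573999107815325 [0.14557406 0.34805647 0.26812205]
```

Resistance while turning is up from 0.15–0.16 N m to about 0.2–0.27. The total is about 5.5 rad turned on top of a start angle near 0.7 rad. Letting go and checking.

Request:
move_arm(increments=[[0, 0, 0, 0, 1.0], [0, 0, 0, 0, 2.5], [0, 0, 0, 0, 4.0], [0, 0, -3.0, 0, 4.0], [0, 0, -7.0, 0, 4.0]])

```text
t: 22.38
tool_pos: [0.4572, -0.0204, 0.1663]
tool_rot: [2.307, -2.13, -0.005]
contact_force: [0.4, 0.2, 0.4]
opening: 0.04
```

```bash
python3 - <<'E'
from h import *
go(*v2w(.0866,0),.16,3.4)
d=snap('scene','s17'); crop('s17',180,300,200,350,'s17c')
d=snap('top','t17'); crop('t17',115,245,230,340,'t17c',4.6)
E
```

```text
pos [ 0.45722454 -0.02036339  0.16633443] yaw -85.44 q6 163.6 -> d cm [  0.41 -17.41   0.57] twist -88.84199703167934
```

View pics/s17c.png

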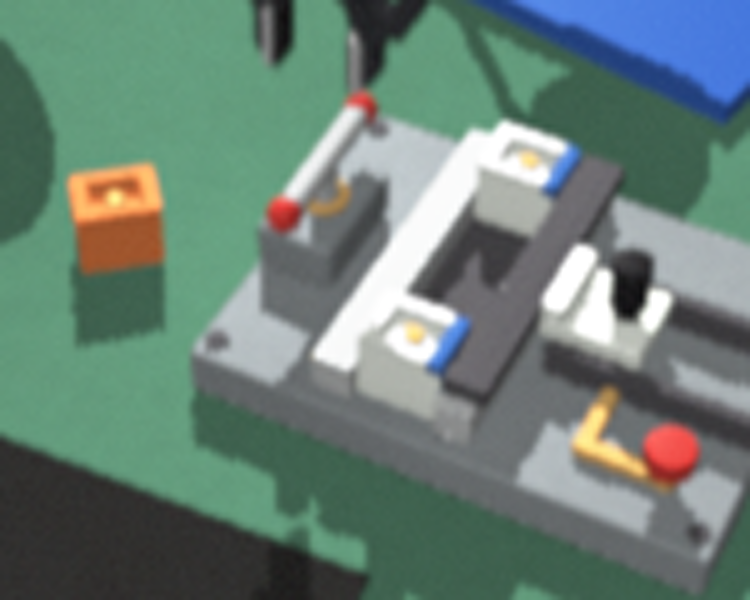

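View pics/t17c.png

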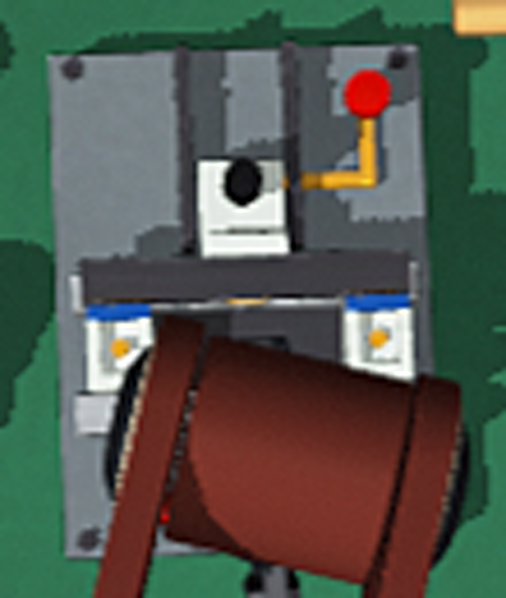

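Both inserts sit square against the fixed jaw, with blue next to the bar. Now to the black knob.

Request:
move_arm(increments=[[0.1, -3.5, -0.5, -10.6, 4.0], [0.2, -7.5, -0.5, -21.2, 4.0], [0.3, -11.5, -0.5, -31.8, 4.0], [0.4, -15.5, -0.5, -42.4, 4.0], [0.4, -17.4, 0, -53, 4.0]])

```text
t: 23.1
tool_pos: [0.6337, -0.0106, 0.1661]
tool_rot: [3.019, -0.868, -0.001]
contact_force: [-0.4, -0.1, 0.2]
opening: 0.0399
```

Request:
move_arm(increments=[[0, 0, 0, -10.6, 4.5], [0, 0, 0, -21.2, 4.5], [0, 0, 0, -31.8, 4.5], [0, 0, 0, -35.8, 4.5], [0, 0, 0, -35.8, 4.5]])

```text
t: 23.72
tool_pos: [0.6317, -0.0106, 0.166]
tool_rot: [-3.14, -0.091, 0.003]
contact_force: [1.1, 0.9, 0.1]
opening: 0.045
```

```bash
python3 - <<'E'
from h import *
go(*v2w(.0866,0),.085,3.4)
E
```

```text
pos [ 0.63172367 -0.0106326   0.16598071] yaw 3.32 q6 79.0 -> d cm [-0.05 -0.    8.1 ] twist -0.0808505115869167
```

Request:
move_arm(increments=[[-0.05, 0, 3.0, 0, 4.5], [-0.05, 0, 6.0, 0, 4.5], [-0.05, 0, 8.0, 0, 4.5], [-0.05, 0, 8.0, 0, 4.5], [-0.05, 0, 8.0, 0, 4.5]])

```text
t: 24.35
tool_pos: [0.6325, -0.0108, 0.0884]
tool_rot: [3.14, 0.092, 0.003]
contact_force: [-0.1, 0.2, 0.4]
opening: 0.0454
```

```bash
python3 - <<'E'
from h import *
go(*v2w(.0866,0),.085,3.4)
d=snap('scene','s18'); crop('s18',190,290,260,385,'s18c')
E
```

```text
pos [ 0.63253902 -0.01082943  0.0884004 ] yaw 3.35 q6 78.9 -> d cm [-0.15 -0.03  0.34] twist -0.0455144304098809
```

View pics/s18c.png

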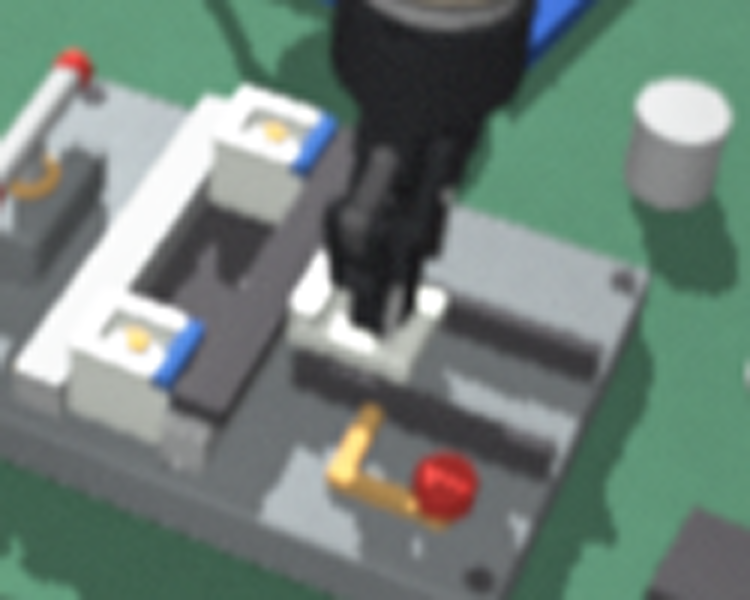

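Request:
move_arm(increments=[[-0.1, 0, 0.2, 0, 3.0], [-0.1, 0, 0.2, 0, 1.6], [-0.1, 0, 0.2, 0, 1.6], [-0.1, 0, 0.2, 0, 1.6], [-0.1, 0, 0.2, 0, 1.6]], newtons=60)

```text
t: 25.02
tool_pos: [0.6313, -0.0099, 0.0865]
tool_rot: [-3.139, -0.092, -0.002]
contact_force: [-1.4, 4.8, 5.4]
opening: 0.0203
```

Request:
move_arm(increments=[[1.0, 0, 0, 0, 1.6], [2.0, 0, 0, 0, 1.6], [3.2, 0, 0, 0, 1.6], [4.2, 0, 0, 0, 1.6], [4.2, 0, 0, 0, 1.6]])

```text
t: 25.65
tool_pos: [0.6714, -0.0074, 0.0865]
tool_rot: [-3.139, -0.093, 0.008]
contact_force: [-9.9, 5.0, 11.8]
opening: 0.0199
```

```bash
python3 - <<'E'
from h import *
go(*v2w(.0866+.047,0),.0865,3.4)
d=snap('scene','s19'); crop('s19',190,290,260,385,'s19c')
E
```

```text
pos [ 0.67144787 -0.00738176  0.0864995 ] yaw 3.4 q6 79.6 -> d cm [ 0.65  0.08 -0.  ] twist -0.001995470580993697
```

View pics/s19c.png

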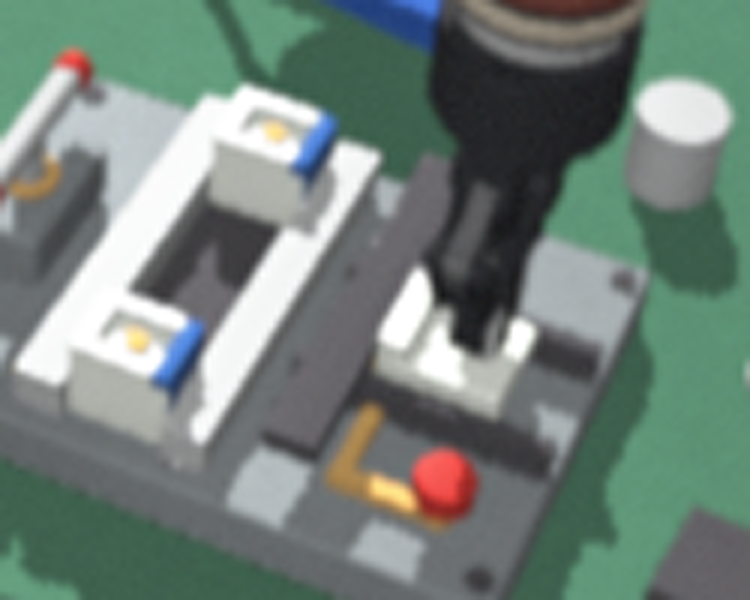

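The striker follows, with the marking bar drawn back about 40 mm. I'll pull a further 8 mm.

Request:
move_arm(increments=[[0.4, 0, 0, 0, 1.6], [0.8, 0, 0, 0, 1.6], [0.8, 0, 0, 0, 1.6], [0.8, 0, 0, 0, 1.6]])

```text
t: 26.2
tool_pos: [0.6787, -0.0069, 0.0865]
tool_rot: [-3.139, -0.093, 0.009]
contact_force: [-12.8, 4.4, 12.0]
opening: 0.0203
```

```bash
python3 - <<'E'
from h import *
st()
E
```

```text
t 26.2
q [-0.12    0.3182  1.5933  0.0007  1.2361  1.3913]
dq [-0.0005 -0.0009  0.0021 -0.0001 -0.0001 -0.0016]
effort [ -2.8788 -41.1547 -33.8818  -0.8116  -3.0808  -0.0159]
tool_pos [ 0.6787 -0.0069  0.0865]
tool_rot [-3.1387 -0.0931  0.0092]
contact_force [-12.7977   4.4385  11.9543]
wrist_torque [ 0.7214  1.7549 -0.0061]
opening 0.0203
```

Displacement is 47.4 mm at 12.8 N. I ease forward 5 mm so that the sear takes the load.

Request:
move_arm(increments=[[-0.25, 0, 0, 0, 1.6], [-0.5, 0, 0, 0, 1.6], [-0.7, 0, 0, 0, 1.6], [-0.7, 0, 0, 0, 1.6]])

```text
t: 26.7
tool_pos: [0.6717, -0.0074, 0.0865]
tool_rot: [-3.139, -0.093, 0.009]
contact_force: [-11.3, 4.1, 11.0]
opening: 0.0199
```

Request:
move_arm(increments=[[0, 0, 0, 0, 3.0], [0, 0, 0, 0, 5.0], [0, 0, -2.0, 0, 5.0], [0, 0, -5.0, 0, 5.0], [0, 0, -9.0, 0, 5.0]])

```text
t: 27.32
tool_pos: [0.6734, -0.0084, 0.1765]
tool_rot: [3.14, 0.092, -0.001]
contact_force: [0.1, 0.2, -0.7]
opening: 0.05
```

```bash
python3 - <<'E'
from h import *
print(v2w(.140,-.072)); go(*v2w(.140,-.072),.15,3.4)
d=snap('scene','s20'); crop('s20',190,290,260,385,'s20c')
E
```

```text
[ 0.68868136 -0.07930753]
pos [ 0.67340756 -0.00843776  0.17648243] yaw 3.36 q6 79.6 -> d cm [1.11 7.16 2.65] twist -0.035983629104094916
```

View pics/s20c.png

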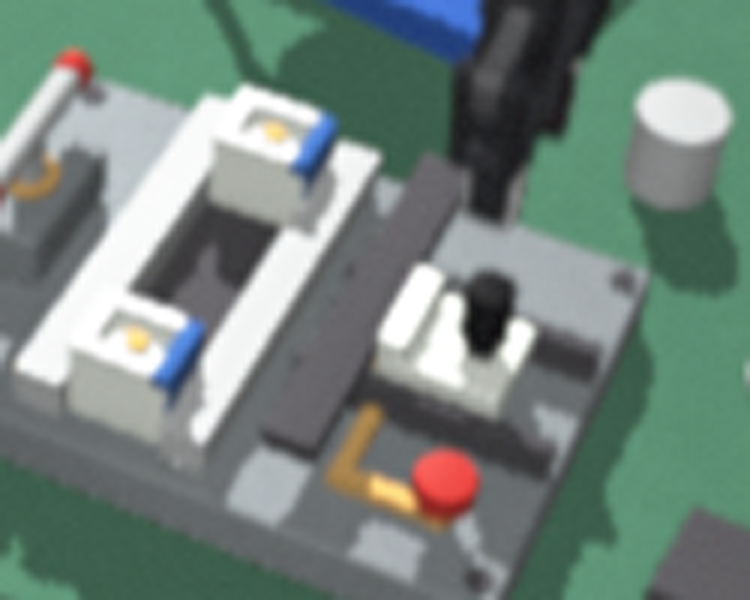

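The striker stays cocked: the knob is at (488,315) and the bar is clear of the inserts. Moving above the red button with closed fingers.

Request:
move_arm(increments=[[0.4, 2.5, 0, 0, 2.5], [0.8, 5.5, 1.0, 0, 0.5], [1.1, 7.2, 4.0, 0, 0], [1.1, 7.2, 7.5, 0, 0], [1.1, 7.2, 7.5, 0, 0]])

```text
t: 28.0
tool_pos: [0.6857, -0.0803, 0.0952]
tool_rot: [-3.138, -0.09, 0.014]
contact_force: [-0.4, 0.9, 0.6]
opening: -0.0003
```

```bash
python3 - <<'E'
from h import *
go(*v2w(.140,-.072),.069,3.4)
d=snap('scene','s21'); crop('s21',190,290,260,385,'s21c')
E
```

```text
pos [ 0.68571768 -0.0803293   0.0951629 ] yaw 3.29 q6 73.9 -> d cm [ 0.33 -0.08  2.61] twist -0.10855453513447344
```

View pics/s21c.png

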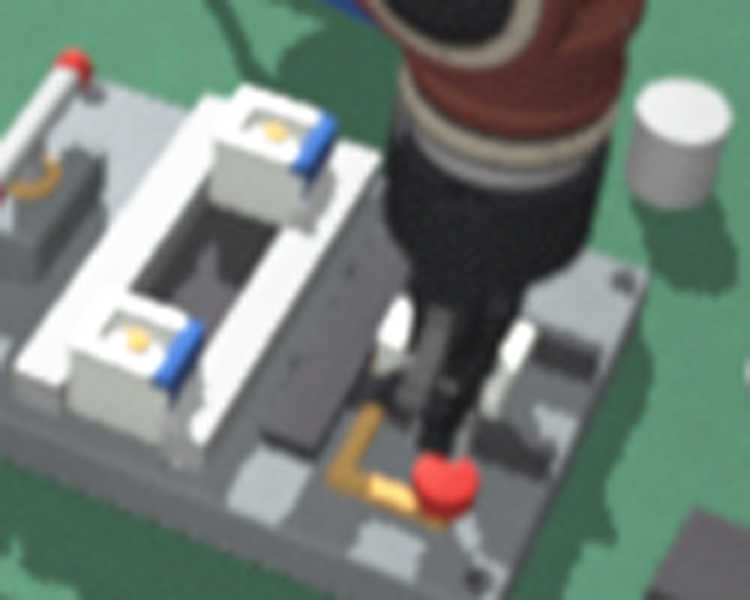

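Request:
move_arm(increments=[[0.2, 0, 1.2, 0, 0], [0.2, 0, 1.8, 0, 0], [0.2, 0, 2.3, 0, 0], [0.2, 0, 2.7, 0, 0], [0.2, 0, 2.8, 0, 0]])

```text
t: 28.68
tool_pos: [0.6913, -0.0793, 0.0742]
tool_rot: [3.14, 0.093, 0.001]
contact_force: [-4.5, 0.9, 7.3]
opening: -0.0003
```

```bash
python3 - <<'E'
from h import *
st()
d=snap('scene','s22'); crop('s22',190,290,260,385,'s22c')
E
```

```text
t 28.675
q [-0.221   0.3645  1.5575 -0.0001  1.2193  1.2907]
dq [-0.001   0.0041 -0.0006 -0.0011 -0.0043 -0.0018]
effort [ -0.2461 -43.7032 -31.1938   0.027   -1.2889   0.001 ]
tool_pos [ 0.6913 -0.0793  0.0742]
tool_rot [3.14   0.093  0.0005]
contact_force [-4.5127  0.8787  7.3429]
wrist_torque [0.2134 0.816  0.0183]
opening -0.0003
```

View pics/s22c.png

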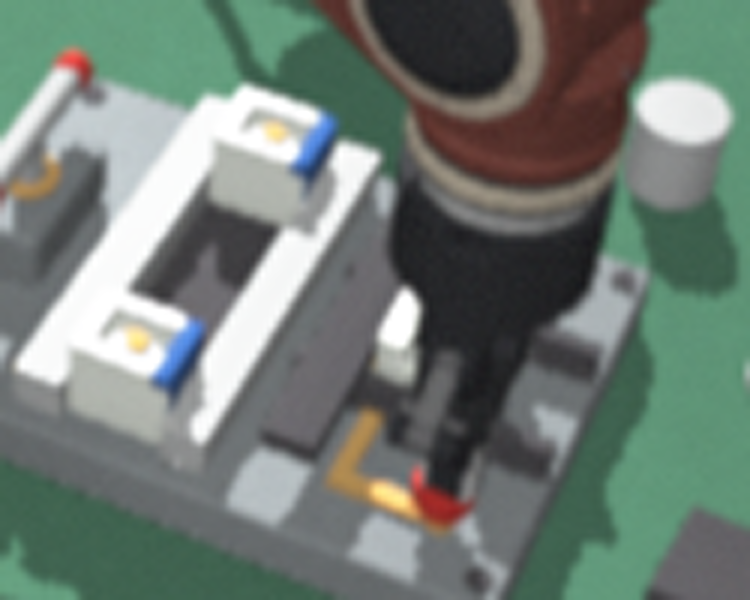

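The button is partly down: 7 N and z 74 mm. Pressing further.

Request:
move_arm(increments=[[-0.2, 0, 0.3, 0, 0], [-0.2, 0, 0.6, 0, 0], [-0.2, 0, 0.6, 0, 0]])

```text
t: 29.1
tool_pos: [0.6909, -0.0794, 0.0684]
tool_rot: [3.14, 0.093, 0.008]
contact_force: [3.0, 0.4, 4.0]
opening: -0.0001
```

```bash
python3 - <<'E'
from h import *
st()
d=snap('scene','s23'); crop('s23',190,290,260,385,'s23c')
E
```

```text
t 29.1
q [-0.2216  0.3678  1.5641  0.0008  1.2046  1.2899]
dq [-0.0004  0.0041  0.0018 -0.0052  0.0048 -0.0006]
effort [ -0.9532 -45.5438 -29.2331  -0.4285   0.748   -0.0045]
tool_pos [ 0.6909 -0.0794  0.0684]
tool_rot [3.1396 0.0928 0.0081]
contact_force [2.9713 0.3712 3.9564]
wrist_torque [ 0.2256 -0.4755 -0.0518]
opening -0.0001
```

View pics/s23c.png

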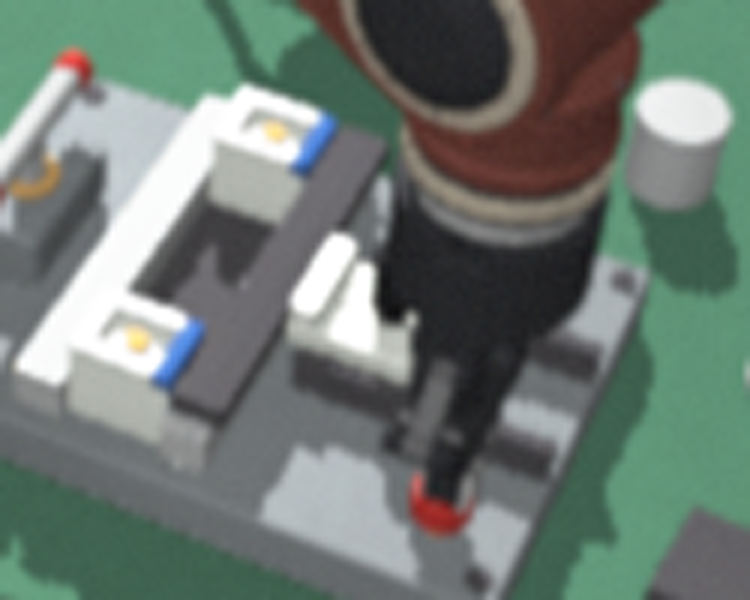

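The striker fired: the bar is back against the clamped inserts, which have not moved. Retracting and returning to the T-handle.

Request:
move_arm(increments=[[0, 0, -3.0, 0, 0], [0, 0, -7.5, 0, 1.5], [-4.0, -1.0, -9.5, 10.6, 3.0], [-9.5, -2.2, -9.5, 21.2, 4.0], [-14.5, -3.4, -9.5, 31.8, 4.0]])

```text
t: 29.78
tool_pos: [0.5397, -0.0538, 0.1605]
tool_rot: [3.042, -0.781, -0.004]
contact_force: [0.6, -0.4, 1.6]
opening: 0.04
```

```bash
python3 - <<'E'
from h import *
go(.4591,-.0206,.165,-85.4)
d=snap('scene','s24'); crop('s24',190,290,260,385,'s24c')
E
```

```text
pos [ 0.53968507 -0.0538378   0.16050049] yaw -28.78 q6 105.2 -> d cm [-8.66  0.97 -0.43] twist 56.6203526784399
```

View pics/s24c.png

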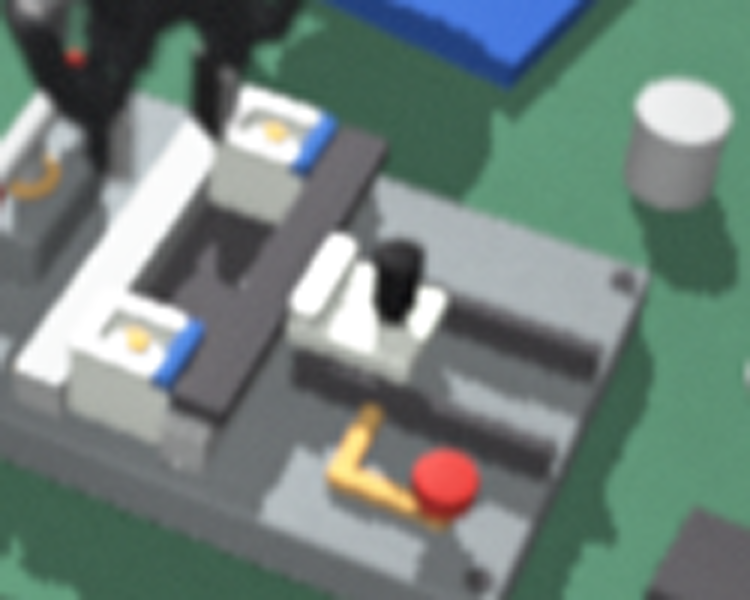

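The button has sprung back up, the striker is at rest and the inserts are still clamped.

Request:
move_arm(increments=[[-3.0, 0.3, 0, 10.6, 4.0], [-6.0, 0.7, 0, 21.2, 4.0], [-8.6, 1.0, 0, 31.8, 4.0], [-8.6, 1.0, 0, 42.4, 4.0], [-8.6, 1.0, 0, 53, 4.0]])

```text
t: 30.45
tool_pos: [0.4607, -0.0218, 0.1604]
tool_rot: [2.375, -2.054, -0.003]
contact_force: [0.2, 0.7, 0.7]
opening: 0.0399
```

```bash
python3 - <<'E'
from h import *
go(.4591,-.0206,.0985,-85.4)
E
```

```text
pos [ 0.46066289 -0.02176969  0.1603963 ] yaw -81.72 q6 159.8 -> d cm [-0.14  0.12  6.19] twist 3.6761529903440078
```

Request:
move_arm(increments=[[-0.1, 0.1, 2.0, 3.5, 4.0], [-0.1, 0.1, 4.5, 3.7, 4.0], [-0.1, 0.1, 6.2, 3.7, 4.0], [-0.1, 0.1, 6.2, 3.7, 4.0], [-0.1, 0.1, 6.2, 3.7, 4.0]])

```text
t: 31.08
tool_pos: [0.461, -0.0212, 0.0999]
tool_rot: [-2.314, 2.125, -0.001]
contact_force: [0.1, 0.6, 0.3]
opening: 0.0399
```

Request:
move_arm(increments=[[0, 0, 0, 0, 2.0], [0, 0, 0, 0, 1.0], [0, 0, 0, 0, 1.0], [0, 0, 0, 0, 1.0], [0, 0, 0, 0, 1.0]], newtons=35)

```text
t: 31.7
tool_pos: [0.4593, -0.0214, 0.1002]
tool_rot: [2.312, -2.122, -0.004]
contact_force: [-7.1, -1.5, 6.3]
opening: 0.0135
```

```bash
python3 - <<'E'
from h import *
go(.4591,-.0206,.0985,-85.4); print(sensors.get_obs()['opening'])
d=snap('scene','s25'); crop('s25',180,300,200,350,'s25c')
E
```

```text
pos [ 0.45929796 -0.02137643  0.10021525] yaw -85.08 q6 163.2 -> d cm [-0.08  0.01  0.17] twist 0.31669751983056926
0.013452309361479156
```

View pics/s25c.png

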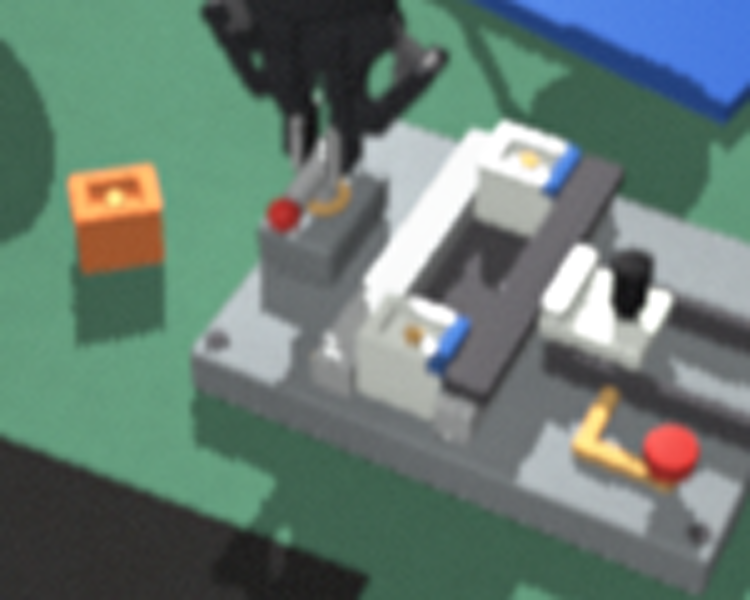

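The bar is gripped again. I'll shift about 1.5 mm to remove the side load and turn counter-clockwise.

Request:
move_arm(increments=[[-0.08, 0.15, 0, -5, 1.0], [-0.08, 0.15, 0, -15, 1.0], [-0.08, 0.15, 0, -25, 1.0], [-0.08, 0.15, 0, -35, 1.0], [-0.08, 0.15, 0, -45, 1.0]])

```text
t: 32.38
tool_pos: [0.4597, -0.021, 0.1003]
tool_rot: [2.953, -1.069, 0.003]
contact_force: [0.9, -2.2, 0.3]
opening: 0.013
```

Request:
move_arm(increments=[[0, 0, 0, -10, 1.0], [0, 0, 0, -20, 1.0], [0, 0, 0, -30, 1.0], [0, 0, 0, -40, 1.0], [0, 0, 0, -50, 1.0]])

```text
t: 33.0
tool_pos: [0.4599, -0.0204, 0.1003]
tool_rot: [3.129, 0.278, 0.004]
contact_force: [0.3, 0.4, -1.2]
opening: 0.0129
```

Request:
move_arm(increments=[[0, 0, 0, -10, 1.0], [0, 0, 0, -20, 1.0], [0, 0, 0, -30, 1.0], [0, 0, 0, -40, 1.0], [0, 0, 0, -50, 1.0]])

```text
t: 33.62
tool_pos: [0.4595, -0.0199, 0.1003]
tool_rot: [-2.718, -1.574, -0.003]
contact_force: [-0.8, 2.4, 2.2]
opening: 0.0128
```

Request:
move_arm(increments=[[0, 0, 0, -10, 1.0], [0, 0, 0, -20, 1.0], [0, 0, 0, -30, 1.0], [0, 0, 0, -40, 1.0], [0, 0, 0, -50, 1.0]])

```text
t: 34.25
tool_pos: [0.4589, -0.0198, 0.1003]
tool_rot: [-1.797, -2.575, -0.001]
contact_force: [-3.5, 1.9, 4.6]
opening: 0.0131
```

Request:
move_arm(increments=[[0, 0, 0, -10, 1.0], [0, 0, 0, -20, 1.0], [0, 0, 0, -30, 1.0], [0, 0, 0, -40, 1.0], [0, 0, 0, -40, 1.0]])

```text
t: 34.88
tool_pos: [0.4584, -0.0201, 0.1003]
tool_rot: [-0.814, -3.032, -0.0]
contact_force: [-6.2, 1.5, 4.8]
opening: 0.0135
```

Request:
move_arm(increments=[[0, 0, 0, 0, 1.0], [0, 0, 0, 0, 2.5], [0, 0, 0, 0, 4.0], [0, 0, -3.0, 0, 4.5], [0, 0, -7.0, 0, 5.0]])

```text
t: 35.5
tool_pos: [0.4582, -0.0203, 0.169]
tool_rot: [-0.816, -3.031, 0.0]
contact_force: [1.0, -0.0, 0.4]
opening: 0.0496
```

```bash
python3 - <<'E'
from h import *
go(*v2w(.002,.07),.16,3.4)
d=snap('scene','s26'); crop('s26',180,300,200,350,'s26c')
d=snap('top','t26'); crop('t26',115,245,230,340,'t26c',4.6)
E
```

```text
pos [ 0.45821883 -0.02027426  0.16897009] yaw 149.86 q6 -71.7 -> d cm [-3.55 10.67  0.88] twist -33.53588505293544
```

View pics/s26c.png

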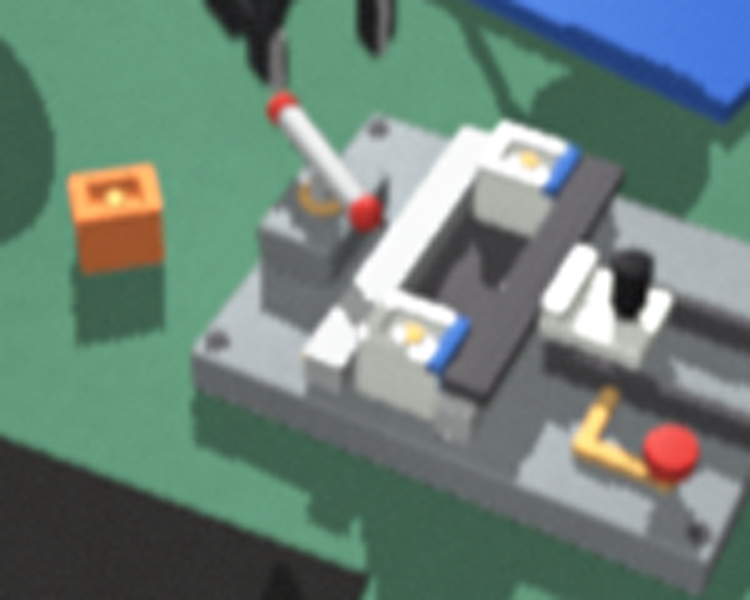

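View pics/t26c.png

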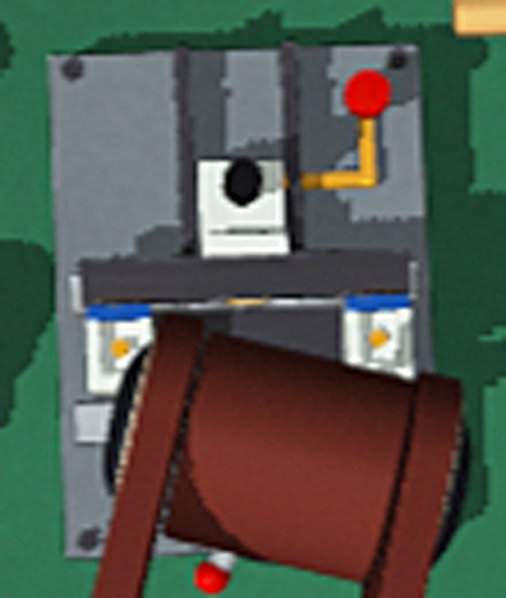

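The jaw is open again and both inserts still stand. The +70 mm insert goes first: centre about x +2 mm, since its blue end touches the fixed jaw.

Request:
move_arm(increments=[[-1.2, 3.5, 0, -10, 5.5], [-2.4, 7.0, 0, -20, 5.5], [-3.5, 10.6, 0, -30, 5.5], [-3.5, 10.6, 0, -33.5, 5.5], [-3.5, 10.6, 0, -33.5, 5.5]])

```text
t: 36.22
tool_pos: [0.5424, 0.054, 0.1684]
tool_rot: [0.092, -3.139, -0.0]
contact_force: [0.3, -0.6, -0.2]
opening: 0.0551
```

```bash
python3 - <<'E'
from h import *
go(*v2w(.002,.07),.095,3.4)
E
```

```text
pos [0.54237723 0.05398239 0.16839966] yaw -176.64 q6 -95.5 -> d cm [-0.02  0.02  7.34] twist -0.0424311404525497
```

Request:
move_arm(increments=[[0, 0, 3.0, 0, 5.5], [0, 0, 6.0, 0, 5.5], [0, 0, 7.3, 0, 5.5], [0, 0, 7.3, 0, 5.5]])

```text
t: 36.72
tool_pos: [0.5417, 0.0536, 0.0953]
tool_rot: [0.091, -3.138, -0.0]
contact_force: [0.2, 0.2, 0.6]
opening: 0.0548
```

```bash
python3 - <<'E'
from h import *
go(*v2w(.002,.07),.058,3.4)
d=snap('scene','s27'); crop('s27',180,260,240,340,'s27c')
E
```

```text
pos [0.54167377 0.05355535 0.09531741] yaw -176.68 q6 -95.5 -> d cm [-0.09  0.06  3.73] twist -0.07638725919557032
```

View pics/s27c.png

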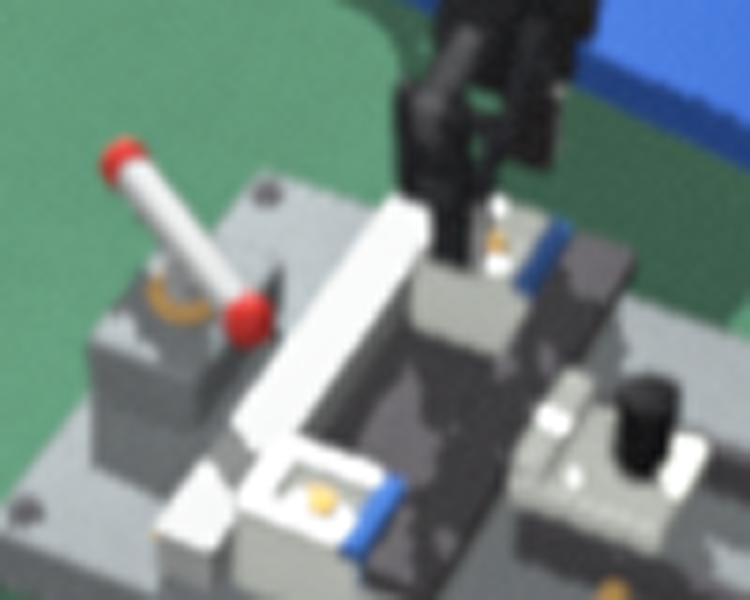

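Request:
move_arm(increments=[[0, 0, 1.8, 0, 5.5], [0, 0, 3.7, 0, 5.5], [0, 0, 3.7, 0, 5.5], [0, 0, 3.7, 0, 3.5], [0, 0, 3.7, 0, 2.8]], newtons=45)

```text
t: 37.4
tool_pos: [0.5427, 0.0538, 0.0596]
tool_rot: [-0.092, 3.14, 0.0]
contact_force: [0.3, -0.1, -1.6]
opening: 0.0328
```

Request:
move_arm(increments=[[0, 0, 0, 0, 2.8], [0, 0, 0, 0, 2.8], [0, 0, -2.0, 0, 2.8], [0, 0, -6.0, 0, 2.8], [0, 0, -10.0, 0, 2.8]])

```text
t: 38.02
tool_pos: [0.5424, 0.0537, 0.1612]
tool_rot: [-0.092, 3.14, -0.0]
contact_force: [1.2, -0.8, -3.6]
opening: 0.0333
```

```bash
python3 - <<'E'
from h import *
c,s=np.cos(np.radians(-7.75)),np.sin(np.radians(-7.75))
T=lambda x,y:np.array([.496,.2906])+[c*x-s*y,s*x+c*y]
print(T(.045,0),T(-.045,0))
go(*T(.045,0),.15,-7.7)
d=snap('scene','s28'); crop('s28',130,270,240,400,'s28c')
E
```

```text
[0.54058897 0.28453171] [0.45141103 0.29666829]
pos [0.54236279 0.05366175 0.16119765] yaw -176.63 q6 -95.5 -> d cm [-1.18 23.06  1.12] twist 11.06805457266492
```

View pics/s28c.png

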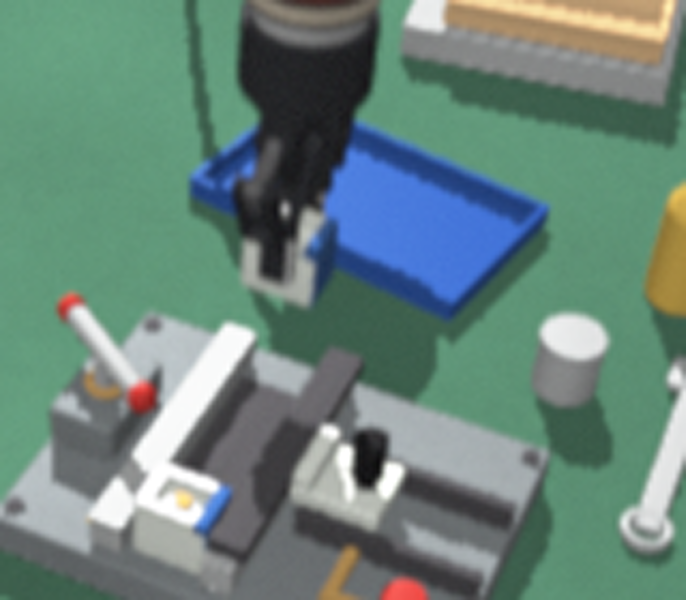

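Lifted out cleanly. Carrying it to the tray.

Request:
move_arm(increments=[[-0.2, 4.0, 0, 3, 2.8], [-0.5, 9.5, 0, 6, 2.8], [-0.8, 15.5, 0, 9, 2.8], [-1.1, 21.0, 0, 11, 2.8], [-1.2, 23.1, 1.0, 11, 2.8]])

```text
t: 38.7
tool_pos: [0.5414, 0.2881, 0.1511]
tool_rot: [0.204, 3.132, 0.003]
contact_force: [0.4, -1.1, -3.2]
opening: 0.0332
```

```bash
python3 - <<'E'
from h import *
go(.5406,.2845,.045,-7.7)
d=snap('top','t28'); crop('t28',140,270,110,230,'t28c',4.6)
E
```

```text
pos [0.54140009 0.2880797  0.15113828] yaw 172.54 q6 -61.5 -> d cm [ 0.07 -0.39 10.61] twist 0.24042896868212438
```

View pics/t28c.png

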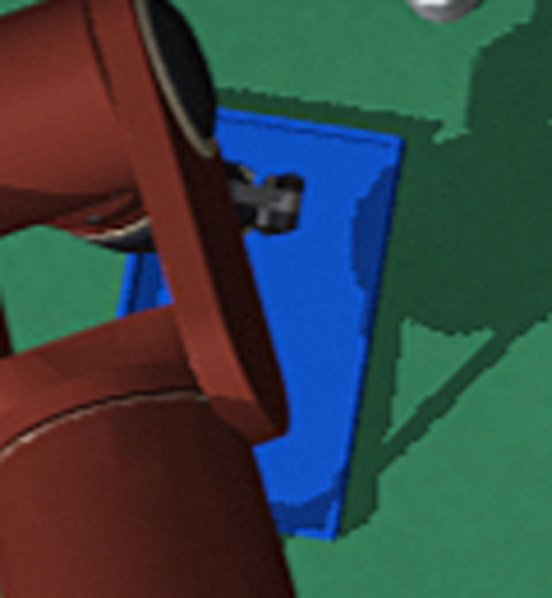

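Request:
move_arm(increments=[[0, -0.1, 4.0, 0, 2.8], [0, -0.1, 8.0, 0, 2.8], [0, -0.1, 10.0, 0, 2.8], [0, -0.1, 10.6, 0, 2.8], [0, -0.1, 10.6, 0, 2.8]])

```text
t: 39.38
tool_pos: [0.5416, 0.284, 0.0443]
tool_rot: [0.209, 3.133, 0.001]
contact_force: [0.4, -0.1, -2.4]
opening: 0.0332
```

```bash
python3 - <<'E'
from h import *
go(.5406,.2845,.034,-7.7); print(sensors.get_obs()['contact_force'])
d=snap('scene','s29'); crop('s29',130,230,260,400,'s29c')
E
```

```text
pos [0.54161161 0.28398493 0.04428991] yaw 172.35 q6 -61.6 -> d cm [0.11 0.04 1.03] twist 0.049533386679286195
[ 0.39202841 -0.13566948 -2.43653469]
```

View pics/s29c.png

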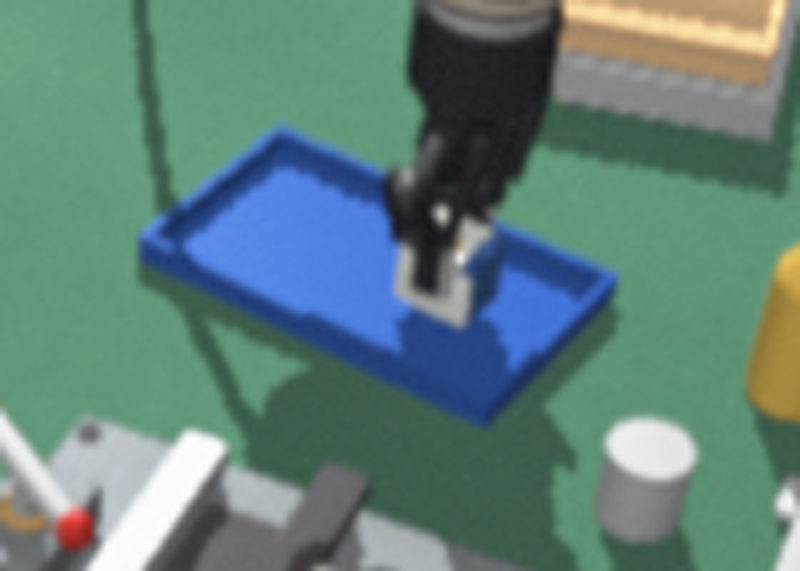

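Request:
move_arm(increments=[[0, 0, 0.5, 0, 2.8], [0, 0, 1.0, 0, 2.8], [0, 0, 1.1, 0, 2.8], [0, 0, 1.1, 0, 2.8]])

```text
t: 39.92
tool_pos: [0.5419, 0.2845, 0.0346]
tool_rot: [0.209, 3.133, 0.001]
contact_force: [-2.4, -1.1, 6.4]
opening: 0.0331
```

Request:
move_arm(increments=[[0, 0, 0, 0, 3.7], [0, 0, 0, 0, 5.2], [0, 0, -1.0, 0, 5.2], [0, 0, -6.0, 0, 5.2], [0, 0, -11.5, 0, 5.2]])

```text
t: 40.55
tool_pos: [0.5401, 0.2838, 0.148]
tool_rot: [-0.209, -3.133, 0.001]
contact_force: [1.2, -0.1, 0.9]
opening: 0.0519
```

```bash
python3 - <<'E'
from h import *
go(*v2w(.002,-.07),.15,3.4)
d=snap('scene','s30'); crop('s30',130,290,230,400,'s30c')
E
```

```text
pos [0.54008438 0.28377274 0.14801895] yaw 172.37 q6 -61.6 -> d cm [ -5.97 -36.46  -0.18] twist -11.02831586669447
```

View pics/s30c.png

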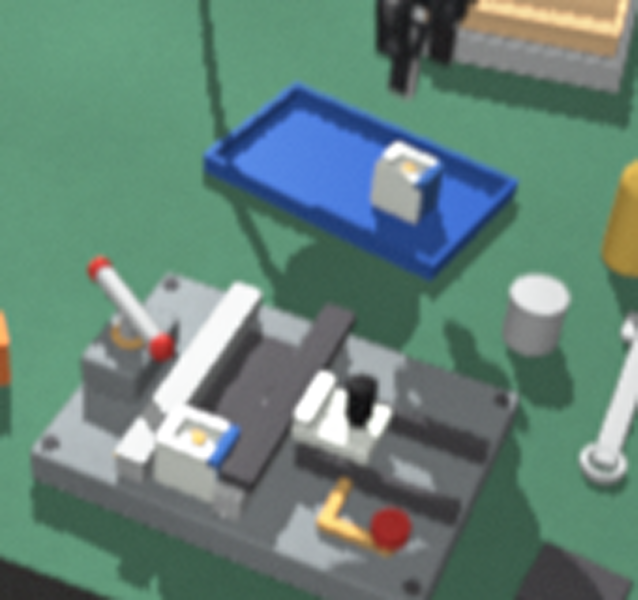

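The first insert stands in the tray. Now the other one.

Request:
move_arm(increments=[[-0.7, -4.0, -1.0, -3, 5.5], [-1.7, -10.0, -1.0, -6, 5.5], [-2.7, -16.0, -1.0, -9, 5.5], [-3.7, -22.0, -1.0, -11, 5.5], [-4.7, -28.0, -1.0, -11, 5.5]])

```text
t: 41.22
tool_pos: [0.5503, -0.0016, 0.1581]
tool_rot: [-0.093, 3.139, -0.0]
contact_force: [1.4, -0.7, -0.5]
opening: 0.0551
```

```bash
python3 - <<'E'
from h import *
go(*v2w(.002,-.07),.095,3.4)
E
```

```text
pos [ 0.55026363 -0.00158752  0.15810681] yaw -176.6 q6 -101.3 -> d cm [ 0.45 -8.38  6.31] twist -0.0018737988833095187
```

Request:
move_arm(increments=[[0.2, -4.0, 0, 0, 5.5], [0.3, -7.5, 1.0, 0, 5.5], [0.3, -8.4, 4.0, 0, 5.5], [0.3, -8.4, 6.3, 0, 5.5], [0.3, -8.4, 6.3, 0, 5.5]])

```text
t: 41.85
tool_pos: [0.5506, -0.0835, 0.0925]
tool_rot: [0.092, -3.136, -0.002]
contact_force: [-0.1, 0.1, -0.9]
opening: 0.0549
```

```bash
python3 - <<'E'
from h import *
go(*v2w(.002,-.07),.059,3.4)
d=snap('scene','s31'); crop('s31',190,290,230,355,'s31c')
E
```

```text
pos [ 0.55061256 -0.08351899  0.09245851] yaw -176.65 q6 -109.6 -> d cm [-0.02 -0.21  3.35] twist -0.05195397906766175
```

View pics/s31c.png

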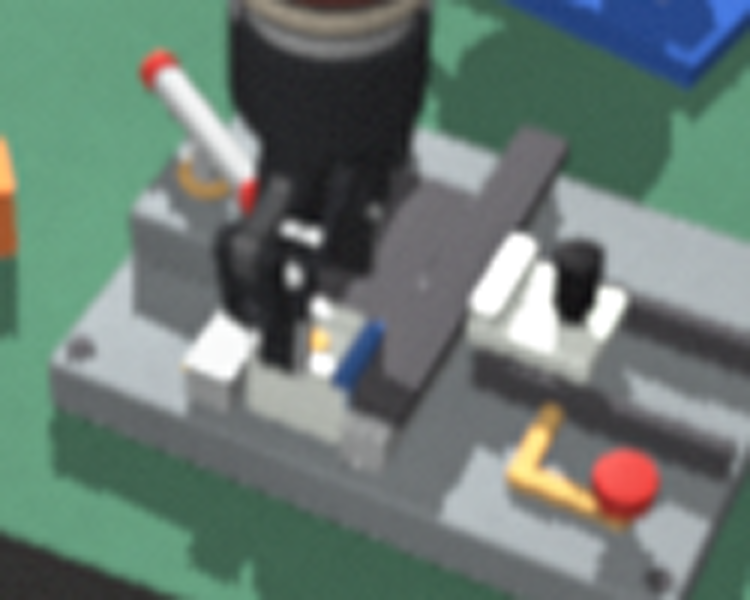

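Request:
move_arm(increments=[[0, -0.2, 1.8, 0, 5.5], [0, -0.2, 3.4, 0, 5.5], [0, -0.2, 3.4, 0, 5.5], [0, -0.2, 3.4, 0, 3.5], [0, -0.2, 3.4, 0, 2.8]])

```text
t: 42.52
tool_pos: [0.5524, -0.0857, 0.0607]
tool_rot: [-0.093, 3.14, -0.0]
contact_force: [-0.4, -0.2, -1.2]
opening: 0.0334
```

Request:
move_arm(increments=[[0, 0, 0, 0, 2.8], [0, 0, 0, 0, 2.8], [0, 0, -2.0, 0, 2.8], [0, 0, -6.0, 0, 2.8], [0, 0, -11.0, 0, 2.8]])

```text
t: 43.15
tool_pos: [0.5512, -0.0855, 0.1708]
tool_rot: [0.092, -3.138, -0.001]
contact_force: [0.7, 0.4, -2.3]
opening: 0.0331
```

```bash
python3 - <<'E'
from h import *
go(.4514,.2967,.16,-7.7)
d=snap('scene','s32'); crop('s32',130,290,230,400,'s32c')
E
```

```text
pos [ 0.55117204 -0.08548801  0.17077007] yaw -176.64 q6 -109.8 -> d cm [ 7.72 38.74  1.13] twist 11.062318248191417
```

View pics/s32c.png

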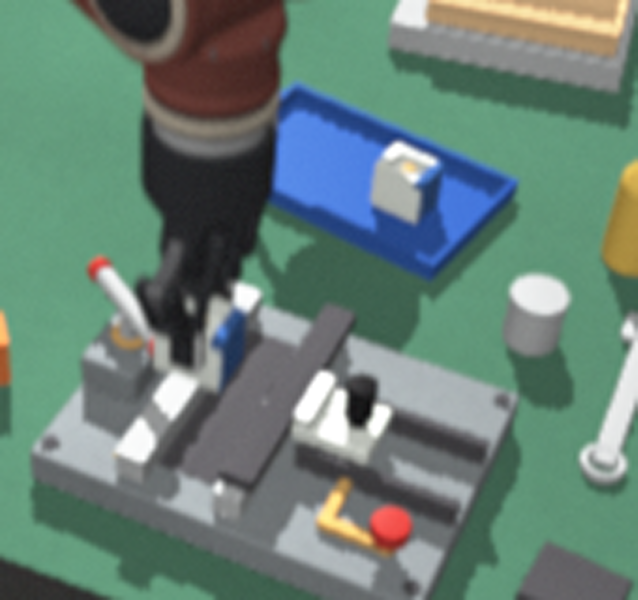

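Request:
move_arm(increments=[[0.5, 4.0, 0, 2, 2.8], [1.7, 10.0, 0, 4, 2.8], [3.0, 16.0, 0, 6, 2.8], [4.2, 22.0, 0, 8, 2.8], [5.4, 28.0, 0, 10, 2.8]])

```text
t: 43.82
tool_pos: [0.4812, 0.1923, 0.171]
tool_rot: [0.184, 3.135, 0.001]
contact_force: [1.4, 0.7, -4.5]
opening: 0.0333
```

```bash
python3 - <<'E'
from h import *
go(.4514,.2967,.10,-7.7)
E
```

```text
pos [0.48124062 0.19233404 0.17103205] yaw 173.29 q6 -69.7 -> d cm [ 4.2  10.01  7.1 ] twist 0.985319284480056
```

Request:
move_arm(increments=[[1.5, 4.0, 0, 0.5, 2.8], [3.2, 8.0, 1.0, 1, 2.8], [4.1, 9.9, 4.0, 1, 2.8], [4.1, 9.9, 7.1, 1, 2.8], [4.1, 9.9, 7.1, 1, 2.8]])

```text
t: 44.45
tool_pos: [0.4502, 0.2929, 0.0966]
tool_rot: [-0.208, -3.129, 0.005]
contact_force: [-0.1, -0.2, -3.8]
opening: 0.0331
```

```bash
python3 - <<'E'
from h import *
go(.4514,.2967,.036,-7.7)
d=snap('scene','s33'); crop('s33',130,230,260,400,'s33c')
E
```

```text
pos [0.45015417 0.29285855 0.09656163] yaw 172.41 q6 -57.3 -> d cm [-0.11  0.42  6.05] twist 0.1080990545629561
```

View pics/s33c.png

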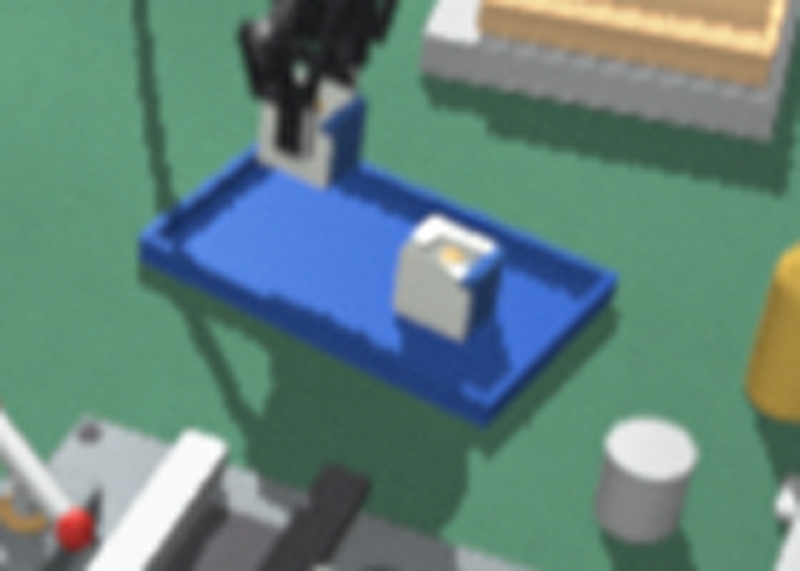

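Request:
move_arm(increments=[[-0.1, 0.2, 2.5, 0, 2.8], [-0.1, 0.2, 4.5, 0, 2.8], [-0.1, 0.2, 5.5, 0, 2.8], [-0.1, 0.2, 6.0, 0, 2.8], [-0.1, 0.2, 6.0, 0, 2.8]])

```text
t: 45.12
tool_pos: [0.4544, 0.2956, 0.0401]
tool_rot: [0.209, 3.134, 0.001]
contact_force: [0.1, 0.9, -5.4]
opening: 0.0334
```

```bash
python3 - <<'E'
from h import *
go(.4514,.2967,.035,-7.7)
d=snap('scene','s34'); crop('s34',130,230,260,400,'s34c')
E
```

```text
pos [0.45441424 0.29564138 0.04008526] yaw 172.36 q6 -57.2 -> d cm [0.31 0.06 0.51] twist 0.05686151649831572
```

View pics/s34c.png

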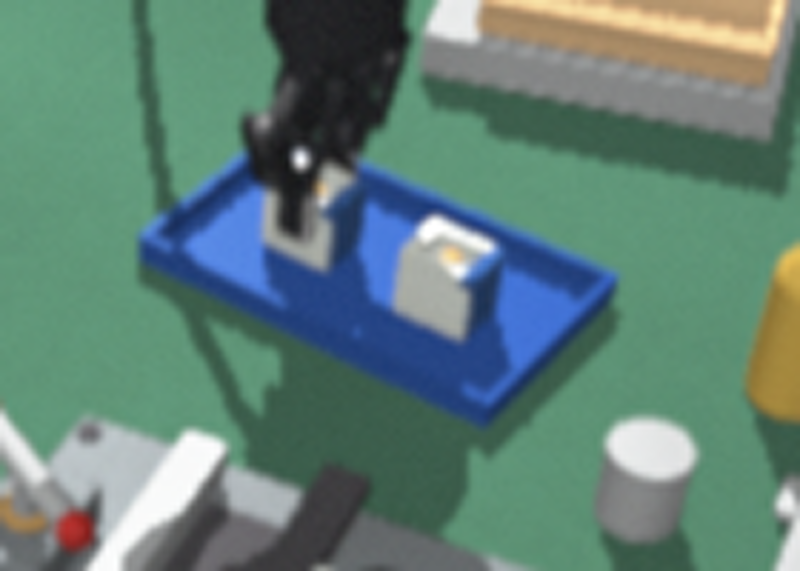

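Request:
move_arm(increments=[[0, 0, 0, 0, 2.8], [0, 0, 0.2, 0, 2.8], [0, 0, 0.3, 0, 2.8]])

```text
t: 45.55
tool_pos: [0.4538, 0.2955, 0.0363]
tool_rot: [-0.209, -3.135, 0.0]
contact_force: [-0.1, -0.2, -4.1]
opening: 0.0332
```

Request:
move_arm(increments=[[0, 0, 0.1, 0, 2.8], [0, 0, 0.2, 0, 2.8], [0, 0, 0.2, 0, 2.8]])

```text
t: 45.92
tool_pos: [0.4539, 0.2956, 0.0357]
tool_rot: [-0.209, -3.134, 0.001]
contact_force: [-5.3, -2.4, 7.9]
opening: 0.0333
```

Contact with the tray floor. Releasing and backing away.

Request:
move_arm(increments=[[0, 0, 0, 0, 3.7], [0, 0, 0, 0, 5.2], [0, 0, -1.0, 0, 5.2], [0, 0, -6.0, 0, 5.2], [0, 0, -12.0, 0, 5.2]])

```text
t: 46.55
tool_pos: [0.453, 0.2951, 0.1549]
tool_rot: [-0.209, -3.132, 0.002]
contact_force: [1.6, 0.2, 0.2]
opening: 0.052
```

Request:
move_arm(increments=[[0, 0, -4.0, 0, 5.2], [2.0, 0, -8.0, 0, 5.2], [4.0, 0, -10.0, 0, 5.2], [4.0, 0, -10.0, 0, 5.2], [4.0, 0, -10.0, 0, 5.2]])

```text
t: 47.18
tool_pos: [0.4142, 0.3006, 0.2536]
tool_rot: [-0.209, -3.134, 0.001]
contact_force: [-0.1, -0.4, -0.5]
opening: 0.0522
```

```bash
python3 - <<'E'
from h import *
st()
d=snap('scene','s35'); crop('s35',130,230,260,400,'s35c')
d=snap('top','t35')
E
```

```text
t 47.175
q [ 0.4824 -0.2254  1.8652 -0.0002  1.5024 -0.9553]
dq [-0.0056  0.021   0.011  -0.0003  0.003   0.0007]
effort [  0.264  -28.6866 -38.1604   0.0102  -0.      -0.0005]
tool_pos [0.4142 0.3006 0.2536]
tool_rot [-0.209  -3.1342  0.0008]
contact_force [-0.1303 -0.4238 -0.5492]
wrist_torque [-0.007  -0.0049 -0.0319]
opening 0.0522
```

View pics/s35c.png

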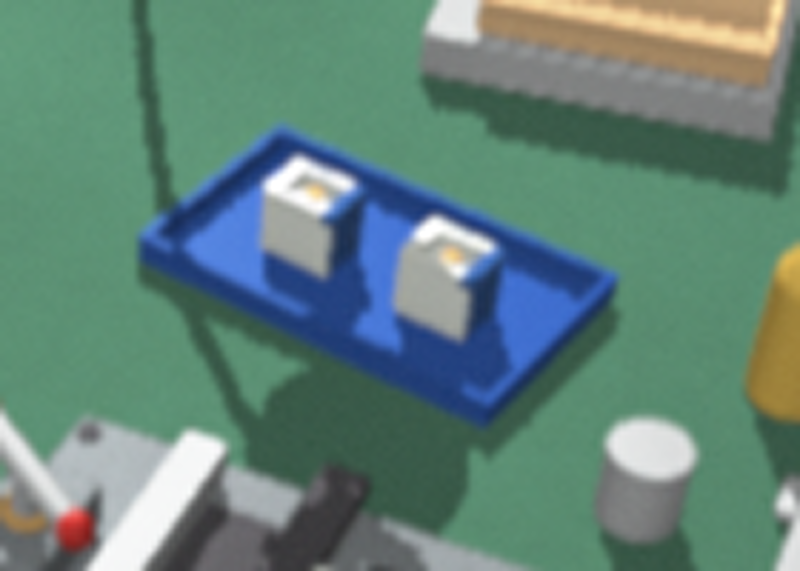

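View pics/t35.png

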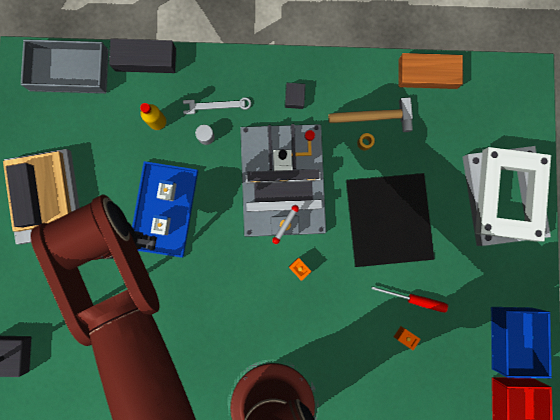

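View pics/s35.png

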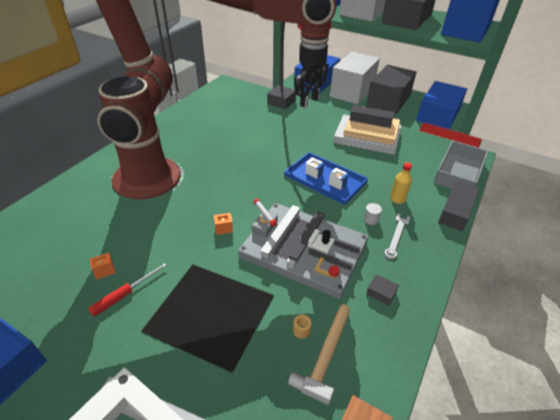

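Both inserts stand upright in the blue tray, at (167,190) and (160,225) in the top view. The mat is empty, the striker is at rest and the bystanders are where they were. Handing in.

```bash
python3 -c "
from h import *
print(order.finish_job())"
```

```text
the job is handed in; nothing more can be done
None
```

The job is done and handed in at about 47 s on the robot's clock. There were two inserts today; both went through the vise and now stand upright in the blue tray.

- **Clamping:** I stood both inserts between the jaws, recess up and blue end to the marking bar, about 70 mm either side of the middle. I turned the T-handle about 5.5 rad clockwise. The turning resistance rose from about 0.16 N m to 0.20–0.27 N m. The readings are noisy; together with the estimated start angle of 0.6–0.8 rad they put the handle near 6.2 rad, roughly 1.7 rad past first touch.
- **Striking:** I drew the striker back 47 mm and let go; the picture showed the sear holding it. The first press on the red button stopped short, at 7 N, and did not release the striker. Pressing 6 mm deeper fired it. The next picture showed the bar back against the inserts, which had not moved.
- **Slackening and tray:** I turned the handle back about 4.1 rad and moved the inserts to the tray.

**Last checks:** In the final pictures both inserts are upright with their studs up, the mat is empty, and the button and striker are at rest. The bystanders and the orange look-alikes have not moved, and the gripper is clear with no contact force. I saw no insert knocked aside during the run. No final check failed.

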